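# Weed out the tin with the stiff hinge

### The arm

A 7-joint arm with a two-finger parallel gripper is mounted at the origin on the work surface. World frame = base frame: x ahead of the robot, y to its left, z up, the work surface at z = 0. Lengths are in m, angles in rad, forces in N, time in s.
With the tool pointing down it reaches from about 0.4 to 0.85 m from the base axis. Payload 4.5 kg.
Tool frame: the origin (TCP) lies on the centre line of the jaws, within the pads' length; the fingertips stand 8 mm ahead of it and the grasp point (between the pads) lies 11 mm behind it; z points along the fingers, x is the direction in which the jaws open and shut, and the axes are right-handed (so a half turn about z gives the same grasp; the last joint's range is limited). The gripper opens to 88 mm and grips with 3 to 60 N. Pads are 18 mm wide; open, the fingers measure 123 mm over their backs; the gripper's body (75 mm by 187 mm) begins 45 mm behind the grasp point.
Start: joints at [1.315, 0.689, -0.195, 1.565, 0.157, 0.902, -0.215], TCP at [0.179, -0.599, 0.247] pointing down, gripper open.
Joint ranges: [-3.01, 3.01], [-0.46, 2.08], [-1.47, 1.51], [0.13, 2.56], [-1, 4.14], [0.04, 2.09], [-2.66, 2.66]. Speed limits (rad/s): [2.57, 2.57, 3.14, 3.14, 3.14, 3.14, 3.14].

### API

Orientations are given as a unit quaternion [x, y, z, w].
In Python, from plant import get_state, snapshot, finish_job, boxes_of, pinpoint gives the robot as it stands.
- The arm moves only by the shell command python3 -m creep 'ROWS' [FORCE]. ROWS is JSON, a list of rows, each an object with "hand": the finger opening in m, from 0 to 0.0881; "slide": the shift along the tool's x, y, z in m, a list of three; "turn": the turn about the tool's z in degrees. A call has 1 to 5 rows; each row shifts and turns the commanded pose from where the row before left it, along the tool's axes as they then stand; what a row does not reach is not made up. A row lasts 1/8 s, in which the tool goes at most 62.5 mm and 10.7 degrees, less where a joint would pass 70% of its speed; a pose out of reach is approached as far as the arm can. A call is refused whole if a number of a shift passes 0.0625 or a number of a turn 10.7, either way. A call with a gripper value outside its range is refused whole. The fingers move at their own pace and stop on an object; FORCE is the grip in N (left out, the last holds). Time passes only in rows, so rows that do not move let the fingers close. It gives the time, the measured TCP pose, the force and the opening at its end, in the units of the state.
- get_state(): the state, without advancing time (a new reading comes with each control period).
- snapshot(name): name is "scene" or "side" or "wrist"; returns a dict with "frame" (384x512x3 uint8, red, green, blue), "depth" (384x512 float32, m along the optical axis (not along the pixel's ray), 0 where there is no reading), "mtx" (3x3 intrinsics, pixels), "camera_from_world" (4x4, takes a point from world to camera coordinates). Camera axes: x right, y down, z forward; pixel columns grow to the right and rows downward; lengths in m; the calibration is good to about 2 mm. A picture is of the moment at which its call begins.
- finish_job(): hands the job in, once; it reports no verdict.
Trained networks look in a picture, given as the dict that the camera call returned (one of the last four; its "shot" number tells which), for a name from the list of things; names that differ only in an ending like _2 or _b are one class to them, and where a whole thing is asked for, a point or a joint stands for the part that bears it (a point fixed in the world has none). Each returns a list of dicts, best first, with "conf" (0 to 1); they miss things now and then, are a little off and sometimes report something else, mostly with a low value. They report only what shows in the picture. A call takes as long as a camera call.
- boxes_of(target, picture): "uv" ([column, row] in pixels, amid what is visible of it).
- pinpoint(target, picture): "uv" ([column, row] in pixels: a listed point, or the origin of a listed thing).
The state is a dict: "clock": time; "q": joint angles; "qd": joint speeds; "joint_torque": joint torques, N m; "tool_pos": TCP position; "eef_rot": TCP orientation; "contact_force": force on the tool from outside, world axes, zero at the start; "moment": the same for the moment, N m; "opening": opening from 0.0 (shut) to 1.0 (fully open).
Only numpy, scipy, OpenCV 4.12 (cv2) and the standard library are available. Lean on these libraries where they do the work, as an engineer would, in place of code of your own. Each camera call takes 0.05 s, during which the arm holds its last target.

### The job

Try the lids of the two green tins in the drying stand: lifted half-way and let go, the free one falls shut and the stiff one stays where it is. Shut the stiff tin, stand it on the open drainboard, then take it again by its front and back and lower it gently into the narrow red reject bay, upright and down on its base; leave the free tin in its place in the stand with its lid wide open to air. Do not disturb the jar, the bowl or the timer.

Things in the scene. Friction and masses are not known exactly. Their poses are not given: they have to be found in the camera images.
- tin_a_mid (a point): green steel tin, 66 mm front to back (x), 54 wide (y), 78 tall, plus a 4 mm hinged lid; its handle tops out 104 mm above the underside. 0.46 kg or so. Point on the centre line, 40 mm above the underside; x points from front to hinge side, z up. Starts shut, in either place of the stand. Of the two alike tins one has a stiff hinge
- tin_b_mid (a point): green steel tin, 66 mm front to back (x), 54 wide (y), 78 tall, plus a 4 mm hinged lid; its handle tops out 104 mm above the underside. 0.46 kg or so. Point on the centre line, 40 mm above the underside; x points from front to hinge side, z up. Starts shut, in either place of the stand. Of the two alike tins one has a stiff hinge
- bar_a (a point): centre of the lid handle of tin_a: a round-ended steel bar 12 mm thick, 36 mm long, along the tin's y, on a 10 mm stem, 16 mm above the lid's top face. Shut, it is 58 mm above and 23 mm in front (-x) of tin_a_mid. Can be pinched by its ends and pivots there as the lid turns
- bar_b (a point): centre of the lid handle of tin_b: a round-ended steel bar 12 mm thick, 36 mm long, along the tin's y, on a 10 mm stem, 16 mm above the lid's top face. Shut, it is 58 mm above and 23 mm in front (-x) of tin_b_mid. Can be pinched by its ends and pivots there as the lid turns
- hinge_a (a point): point on the hinge line of tin_a's lid, which runs along the tin's y: 33 mm behind (+x) and 38 mm above tin_a_mid. With the lid shut the bar is 56 mm in front of it and 20 mm above; it circles it at 59.5 mm
- hinge_b (a point): point on the hinge line of tin_b's lid, which runs along the tin's y: 33 mm behind (+x) and 38 mm above tin_b_mid. With the lid shut the bar is 56 mm in front of it and 20 mm above; it circles it at 59.5 mm
- lid_a (a joint): lid of tin_a, rad: 0 shut, grows as the front rises, stop at 1.8 (past upright, where any lid stays). A free lid let go half-way falls shut; a stiff one stays where it is left and resists with about 0.06 N m. Either lid weighs 60 g
- lid_b (a joint): lid of tin_b, rad: 0 shut, grows as the front rises, stop at 1.8 (past upright, where any lid stays). A free lid let go half-way falls shut; a stiff one stays where it is left and resists with about 0.06 N m. Either lid weighs 60 g
- stand: fixed drying stand: wooden base 110 (x) by 300 mm (y), 12 mm thick; the tins stand on it about 75 mm either side of its middle, backs to +x. A rail of two 10 mm bars, 40 and 74 mm up, runs along y at x = +46 mm, about 8 mm behind the tins: no finger fits between. Origin: centre of its underside; z up
- bay: fixed red bay: base 130 (x) by 84 mm (y), 6 mm thick; two side plates along x, 5 mm thick, 64 mm apart inside, tops 80 mm above the drainboard; open above and at both x ends. A tin goes in with its 66 mm depth along the bay's x, either way round: 5 mm play each side, no room for fingers there. Origin: centre of the underside; z up
- jar: closed glass jar, 68 mm across, 110 mm tall, loose; origin at the centre of its underside
- bowl: white ceramic bowl, 120 mm across the rim, 50 mm high, loose; origin at the centre of its underside
- timer: white push-button kitchen timer, 70 by 70 by 26 mm with a red button 6 mm higher, loose; origin at the centre of its underside

How it is judged:
On the way, in this order (a step that is already met when the one before it is completed fails the run):
1. the stiff tin's lid has been lifted at least 0.5 rad and let go, and stays there (value of joint lid_b above 0.5 rad and contact force between the fingers and tin_b below 0.1 N), for 0.15 s.
2. the stiff tin stands on the open drainboard, outside stand and bay, lid shut and let go (distance of tin_b_mid from where it was at the start of the episode above 0.06 m and height (world z) of tin_b_mid below 0.046 m and angle between tin_b_mid's own z axis and vertical below 0.15 rad and value of joint lid_b below 0.15 rad and horizontal distance between tin_b_mid and bay above 0.07 m and contact force between the fingers and tin_b below 0.1 N), for 0.15 s.
At the end, for the whole second after the job is handed in: The stiff tin stands upright (within 0.1 rad) and at rest on the floor of the reject bay, within 45 mm of its middle lengthways, lid shut (under 0.15 rad). The free tin is upright in its place in the stand (moved less than 30 mm) with its lid open by more than 1.4 rad (x of tin_b_mid in the frame of bay between -0.045 and 0.045 m and y of tin_b_mid in the frame of bay between -0.015 and 0.015 m and z of tin_b_mid in the frame of bay below 0.051 m and angle between each of tin_b_mid, tin_a_mid's own z axis and vertical below 0.1 rad and value of joint lid_b below 0.15 rad and linear speed of tin_b below 0.03 m/s and value of joint lid_a above 1.4 rad and distance of tin_a_mid from where it was at the start of the episode below 0.03 m and velocity of joint lid_a below 0.2 rad/s); the robot touches nothing.
It fails at once if the jar was moved more than 30 mm (distance of jar from where it was at the start of the episode above 0.03 m).
It fails at once if the bowl was moved more than 30 mm (distance of bowl from where it was at the start of the episode above 0.03 m).
It fails at once if the timer was moved more than 30 mm (distance of timer from where it was at the start of the episode above 0.03 m).
It fails at once if a tin was tipped by more than 0.6 rad (angle between any of tin_b_mid, tin_a_mid's own z axis and vertical above 0.6 rad).
It fails at once if the stiff tin was dropped or thrown into the bay (faster than 0.4 m/s between its plates) (horizontal distance between tin_b_mid and bay below 0.04 m and height (world z) of tin_b_mid below 0.09 m and linear speed of tin_b above 0.4 m/s).
It also fails if it takes over 72 s, if anything falls off the work surface, if the arm or the gripper's body presses on something with over 40 N, if the wrist force passes 120 N, or if a joint passes its speed limit or range.

## Working session

There is one attempt and no reset: what is moved stays moved. The work goes in short steps, Python scripts to look and compute and a shell command to move; the robot and the scene stay as the last step left them, time stands still between calls to the robot, and variables do not carry over. Pictures are saved under pics/ and viewed, and the job is handed in when it is done.

```bash
ls; mkdir -p pics; cat > h.py <<'E'
import numpy as np, cv2, json
from plant import *
from scipy.spatial.transform import Rotation as R
def save(p,n):
    cv2.imwrite(f'pics/{n}.png', p['frame'][:,:,::-1])
def world(p,uv,win=2):
    u,v=int(round(uv[0])),int(round(uv[1]))
    d=p['depth'][max(0,v-win):v+win+1,max(0,u-win):u+win+1]; d=d[d>0]
    if len(d)==0: return None
    z=np.median(d); return ray(p,uv,z)
def ray(p,uv,z):
    c=np.linalg.inv(p['mtx'])@np.array([uv[0],uv[1],1])*z
    return (np.linalg.inv(p['camera_from_world'])@np.append(c,1))[:3]
def atz(p,uv,h):
    a=ray(p,uv,0.0);b=ray(p,uv,1.0); t=(h-a[2])/(b[2]-a[2]); return a+t*(b-a)
def proj(p,w):
    c=p['camera_from_world']@np.append(w,1); q=p['mtx']@c[:3]; return q[:2]/q[2]
def st():
    s=get_state(); r=R.from_quat(s['eef_rot']).as_matrix()
    print('t',round(s['clock'],2),'pos',np.round(s['tool_pos'],4),'x',np.round(r[:,0],3),'z',np.round(r[:,2],3),'F',np.round(s['contact_force'],1),'open',round(s['opening']*88.1,1),'q',np.round(s['q'],2)); return s
E
python3 - <<'E'
from h import *
st()
for n in ['scene','side','wrist']:
    p=snapshot(n); save(p,n+'0')
    print(n,np.round(p['camera_from_world'],2).tolist())
    for t in ['tin_a_mid','bar_a','hinge_a','stand','bay','jar','bowl','timer']:
        for f in (pinpoint,):
            for r in f(t,p)[:3]:
                if r['conf']<.2: continue
                print(t,np.round(r['uv']),round(r['conf'],2),'depthpt',np.round(world(p,r['uv']),3))
E
```

```text
pics
t 0.0 pos [ 0.1783 -0.5984  0.2459] x [ 0.286 -0.958 -0.002] z [-0.001  0.002 -1.   ] F [ 0.1 -0.3  0.5] open 88.0 q [ 1.31  0.69 -0.19  1.57  0.16  0.9  -0.22]
scene [[-0.23, 0.97, 0.01, 0.19], [0.64, 0.16, -0.75, -0.27], [-0.73, -0.17, -0.66, 1.53], [0.0, 0.0, 0.0, 1.0]]
tin_a_mid [312. 220.] 0.89 depthpt [0.591 0.127 0.081]
tin_a_mid [333. 237.] 0.48 depthpt [0.584 0.196 0.017]
bar_a [368. 214.] 0.93 depthpt [0.563 0.278 0.114]
bar_a [315. 201.] 0.67 depthpt [0.539 0.127 0.11 ]
hinge_a [311. 217.] 0.94 depthpt [0.592 0.122 0.092]
hinge_a [364. 232.] 0.75 depthpt [0.617 0.272 0.09 ]
stand [333. 239.] 0.71 depthpt [0.618 0.194 0.045]
stand [368. 186.] 0.43 depthpt [0.321 0.3   0.027]
bay [189. 209.] 0.89 depthpt [ 0.593 -0.261  0.04 ]
jar [132. 195.] 0.85 depthpt [ 0.565 -0.478  0.029]
bowl [238. 269.] 0.81 depthpt [ 0.76  -0.054  0.007]
timer [367. 185.] 0.81 depthpt [0.32  0.297 0.027]
side [[-0.94, -0.35, 0.02, 0.5], [-0.26, 0.66, -0.7, 0.26], [0.23, -0.67, -0.71, 1.01], [0.0, 0.0, 0.0, 1.0]]
tin_a_mid [233. 245.] 0.61 depthpt [0.551 0.146 0.093]
bar_a [205. 286.] 0.85 depthpt [0.559 0.287 0.114]
bar_a [236. 238.] 0.64 depthpt [0.551 0.122 0.095]
hinge_a [187. 280.] 0.8 depthpt [0.611 0.277 0.093]
hinge_a [220. 235.] 0.74 depthpt [0.594 0.126 0.088]
hinge_a [200. 293.] 0.73 depthpt [0.568 0.297 0.094]
stand [215. 282.] 0.84 depthpt [0.573 0.215 0.013]
bay [284. 168.] 0.97 depthpt [ 0.532 -0.227  0.042]
jar [302. 136.] 0.94 depthpt [ 0.528 -0.443  0.019]
jar [203. 195.] 0.55 depthpt [ 0.742 -0.056  0.003]
bowl [202. 193.] 0.81 depthpt [ 0.747 -0.062  0.004]
timer [309. 358.] 0.82 depthpt [0.299 0.32  0.027]
wrist [[0.29, -0.96, -0.0, -0.62], [-0.92, -0.27, 0.28, -0.04], [-0.27, -0.08, -0.96, 0.39], [0.0, 0.0, 0.0, 1.0]]
```

View pics/scene0.png

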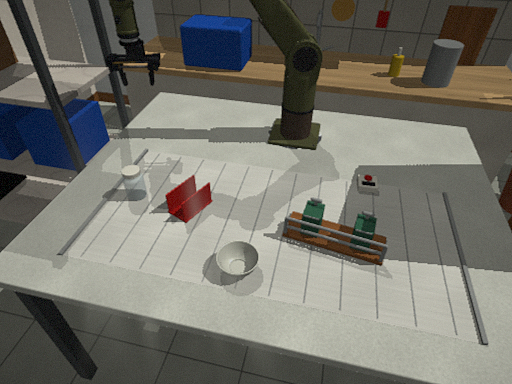

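View pics/side0.png

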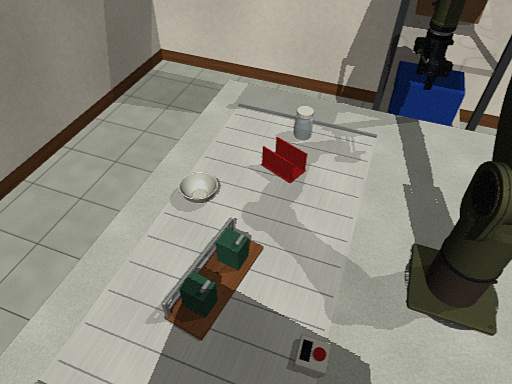

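```bash
cat >> h.py <<'E'
def cloud(p,mask):
    v,u=np.nonzero(mask&(p['depth']>0)); z=p['depth'][v,u]
    c=np.linalg.inv(p['mtx'])@np.vstack([u,v,np.ones_like(u)])*z
    T=np.linalg.inv(p['camera_from_world']); return (T[:3,:3]@c).T+T[:3,3]
def hsv(p): return cv2.cvtColor(p['frame'],cv2.COLOR_RGB2HSV)
def green(p):
    h=hsv(p); return (h[...,0]>65)&(h[...,0]<95)&(h[...,1]>70)
def red(p):
    h=hsv(p); return ((h[...,0]<4)|(h[...,0]>175))&(h[...,1]>150)
def wood(p):
    h=hsv(p); return (h[...,0]>4)&(h[...,0]<16)&(h[...,1]>110)
def rect(P):
    r=cv2.minAreaRect(P[:,:2].astype(np.float32)*1000); return np.round(r[0],1),np.round(r[1],1),round(r[2],1)
E
python3 - <<'E'
from h import *
G=[];B=[];W=[]
for n in ['scene','side']:
    p=snapshot(n)
    def box(P,lo,hi): return P[np.all((P>lo)&(P<hi),1)]
    g=box(cloud(p,green(p)),[.4,0,.0],[.75,.4,.2])
    b=box(cloud(p,red(p)),[.4,-.4,0.008],[.75,-.1,.2])
    w=box(cloud(p,wood(p)),[.4,0,.003],[.75,.45,.02])
    for nm,P in (('g1',g[g[:,1]<.2]),('g2',g[g[:,1]>.2])):
        top=P[(P[:,2]>.085)&(P[:,2]<.1)]
        h=P[P[:,2]>.103]
        print(n,nm,len(P),'top',len(top),rect(top),'z',np.median(top[:,2]).round(4),'bar',len(h),h.mean(0).round(4) if len(h) else'', rect(h) if len(h)>3 else '')
    print(n,'bay',len(b),rect(b),'hi',b[:,2].max(), 'wood',len(w),rect(w),np.median(w[:,2]))
    t=b[b[:,2]>.07]; print('baytop',rect(t) , t.mean(0))
    cv2.imwrite(f'pics/{n}_zoom.png',cv2.resize(p['frame'][180:330,150:400,::-1],None,fx=3,fy=3))
E
```

```text
scene g1 405 top 249 (array([560.4, 125.9]), array([50.5, 69.9]), 81.9) z 0.0958 bar 0  
scene g2 436 top 282 (array([583.6, 274.2]), array([53. , 65.8]), 82.6) z 0.0955 bar 0  
scene bay 715 (array([ 546.9, -277.9]), array([ 80.3, 131.7]), 67.1) hi 0.08384322585075432 wood 1272 (array([573.8, 198.4]), array([296.9, 111.5]), 81.1) 0.013440281762930995
baytop (array([ 546.4, -279.2]), array([ 76. , 129.9]), 67.1) [ 0.55556022 -0.28201601  0.07719596]
side g1 896 top 427 (array([560.3, 131.3]), array([54. , 68.5]), 82.1) z 0.0933 bar 2 [0.5307 0.1279 0.1079] 
side g2 1037 top 561 (array([583.2, 280.7]), array([54.7, 67.9]), 81.6) z 0.0934 bar 4 [0.5547 0.2846 0.1084] (array([555.4, 287.8]), array([19.9,  1.5]), 83.0)
side bay 1065 (array([ 546.2, -271.9]), array([ 81.4, 135.6]), 66.1) hi 0.08543957863842255 wood 2435 (array([571.1, 204.2]), array([301.1, 109.7]), 80.9) 0.011526310529157646
baytop (array([ 544.7, -272. ]), array([ 78.9, 130.9]), 65.6) [ 0.54315392 -0.27024263  0.07579582]
```

```bash
python3 -m creep '[{"slide":[0.06,0,0]}]'; python3 -c "
from h import *;st()"
```

```text
t 1.45 pos [ 0.1786 -0.5989  0.2467] x [ 0.286 -0.958  0.   ] z [ 0. -0. -1.] F [-0.3 -0.8  0.3] open 87.8 q [ 1.31  0.69 -0.19  1.57  0.16  0.9  -0.22]$[0]: bad value
```

```bash
cat >> h.py <<'E'
def plan(goal,yaw=None):
    s=get_state(); r=R.from_quat(s['eef_rot']).as_matrix(); cy=np.degrees(np.arctan2(r[1,0],r[0,0]))
    d=np.array(goal)-s['tool_pos']
    print('yaw now',cy.round(1),'slide mm',np.round(r.T@d*1000,1), '' if yaw is None else ('turn',round(-((yaw-cy+90)%180-90),1),'slide after turn',np.round(1000*np.array([d[0]*np.cos(np.radians(yaw))+d[1]*np.sin(np.radians(yaw)),d[0]*np.sin(np.radians(yaw))-d[1]*np.cos(np.radians(yaw)),-d[2]]),1)))
E
python3 -m creep '[{"hand":0.06,"slide":[0,0,0],"turn":8.4},{"hand":0.06,"slide":[0,0,0],"turn":8.4},{"hand":0.06,"slide":[0,0,0],"turn":8.4}]' 10; python3 -c "
from h import *;st();plan([.46,-.3,.25],-98.5);plan([.5376,.1318,.2],-98.5)"
```

```text
clock: 1.82
tool_pos: [0.1787, -0.5989, 0.2467]
eef_rot: [-0.65, 0.76, -0.0, 0.0]
contact_force: [1.1, 0.2, -0.1]
opening: 0.692
t 1.82 pos [ 0.1787 -0.5989  0.2467] x [-0.154 -0.988  0.   ] z [ 0. -0. -1.] F [ 1.1  0.2 -0.1] open 60.9 q [ 1.24  0.68 -0.07  1.57  0.05  0.89 -0.57]
yaw now -98.9 slide mm [-338.7 -231.9   -3.2] ('turn', np.float64(-0.4), 'slide after turn', array([-337.2, -234.1,   -3.3]))
yaw now -98.9 slide mm [-777.3 -242.    46.7] ('turn', np.float64(-0.4), 'slide after turn', array([-775.8, -247. ,   46.7]))
```

```bash
python3 -m creep '[{"hand":0.06,"slide":[-0.045,-0.04,0],"turn":0},{"hand":0.06,"slide":[-0.045,-0.04,0],"turn":0},{"hand":0.06,"slide":[-0.045,-0.04,0],"turn":0},{"hand":0.06,"slide":[-0.045,-0.04,0],"turn":0},{"hand":0.06,"slide":[-0.045,-0.04,0],"turn":0}]'; python3 -m creep '[{"hand":0.06,"slide":[-0.06,-0.005,0],"turn":0},{"hand":0.06,"slide":[-0.06,-0.005,0],"turn":0},{"hand":0.06,"slide":[-0.06,-0.005,0],"turn":0},{"hand":0.06,"slide":[-0.06,-0.005,0.0],"turn":0},{"hand":0.06,"slide":[-0.06,-0.005,0.0],"turn":0}]';  python3 -c "
from h import *;st();plan([.5376,.1318,.18],-98.5)"
```

```text
clock: 2.45
tool_pos: [0.4115, -0.4051, 0.247]
eef_rot: [-0.652, 0.758, -0.0, 0.0]
contact_force: [0.1, -1.4, -0.3]
opening: 0.68
clock: 3.08
tool_pos: [0.4801, -0.1116, 0.247]
eef_rot: [-0.652, 0.758, -0.0, 0.0]
contact_force: [1.1, 0.9, 0.5]
opening: 0.679
t 3.08 pos [ 0.4801 -0.1116  0.247 ] x [-0.15  -0.989 -0.   ] z [ 0.001 -0.    -1.   ] F [1.1 0.9 0.5] open 59.9 q [ 0.13  0.52  0.    1.96 -0.    0.66 -1.59]
yaw now -98.6 slide mm [-249.2  -20.4   67. ] ('turn', np.float64(-0.1), 'slide after turn', array([-249.2,  -20.9,   67. ]))
```

Works well. Move above tin 1's bar, then look with the wrist camera.

```bash
python3 -m creep '[{"hand":0.06,"slide":[-0.05,-0.004,0.012],"turn":0},{"hand":0.06,"slide":[-0.05,-0.004,0.012],"turn":0},{"hand":0.06,"slide":[-0.05,-0.004,0.012],"turn":0},{"hand":0.06,"slide":[-0.05,-0.004,0.012],"turn":0},{"hand":0.06,"slide":[-0.049,-0.004,0.012],"turn":0}]'; python3 -m creep '[{"hand":0.06,"slide":[0,0,0],"turn":0}]';  python3 - <<'E'
from h import *
s=st();plan([.5376,.1318,.112],-98.5)
p=snapshot('wrist'); save(p,'w1')
for t in ['bar_a','hinge_a']:
    for r in pinpoint(t,p)[:3]: print(t,np.round(r['uv'],1),r['conf'],np.round(world(p,r['uv']),4), np.round(atz(p,r['uv'],.11 if t[0]=='b' else .09),4))
print(proj(p,[.5376,.1318,.110]),proj(p,[.593,.124,.09]))
E
```

```text
clock: 3.7
tool_pos: [0.537, 0.1316, 0.1865]
eef_rot: [-0.652, 0.758, -0.0, 0.0]
contact_force: [1.2, -0.2, -0.1]
opening: 0.682
clock: 3.82
tool_pos: [0.5364, 0.1355, 0.1858]
eef_rot: [-0.655, 0.755, 0.001, 0.001]
contact_force: [-0.7, -0.3, 0.7]
opening: 0.684
t 3.83 pos [0.5364 0.1355 0.1858] x [-0.141 -0.99  -0.003] z [-0.     0.003 -1.   ] F [-0.7 -0.3  0.7] open 60.2 q [-0.35  0.68  0.04  1.85 -0.05  0.61 -2.  ]
yaw now -98.1 slide mm [ 3.8 -1.7 73.8] ('turn', np.float64(0.4), 'slide after turn', array([ 3.5, -1.7, 73.8]))
bar_a [ 67.8 202.5] 0.87 [0.5616 0.2789 0.1165] [0.5601 0.2837 0.11  ]
bar_a [258.5 210.1] 0.8 [0.535  0.1357 0.1166] [0.5327 0.136  0.11  ]
hinge_a [ 74.  127.4] 0.84 [0.6155 0.2702 0.0943] [0.6157 0.2729 0.09  ]
hinge_a [265.5 127.3] 0.67 [0.5942 0.1217 0.093 ] [0.5941 0.1216 0.09  ]
[262.92631418 203.58085076] [262.73723753 129.09100235]
```

View pics/w1.png

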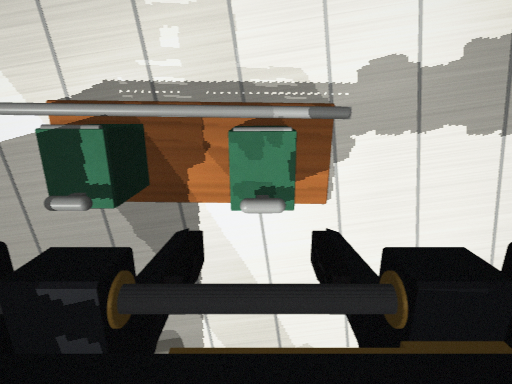

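```bash
python3 -m creep '[{"hand":0.06,"slide":[0.004,0.000,0.03],"turn":0},{"hand":0.06,"slide":[0,0,0.03],"turn":0},{"hand":0.06,"slide":[0,0,0.013],"turn":0},{"hand":0.06,"slide":[0,0,0],"turn":0}]' 8;  python3 - <<'E'
from h import *
s=st();plan([.536,.132,.112],-98.5)
p=snapshot('side'); save(p,'s1'); cv2.imwrite('pics/s1z.png',cv2.resize(p['frame'][200:330,150:300,::-1],None,fx=4,fy=4))
E
```

```text
clock: 4.47
tool_pos: [0.5358, 0.1246, 0.1135]
eef_rot: [-0.652, 0.759, 0.0, -0.001]
contact_force: [0.3, 0.2, 0.4]
opening: 0.677
t 4.47 pos [0.5358 0.1246 0.1135] x [-0.151 -0.989  0.001] z [-0.001 -0.001 -1.   ] F [0.3 0.2 0.4] open 59.7 q [-0.33  0.79  0.03  1.91 -0.05  0.44 -1.99]
yaw now -98.7 slide mm [-7.3  0.9  1.5] ('turn', np.float64(-0.2), 'slide after turn', array([-7.3,  0.8,  1.5]))
```

View pics/s1z.png

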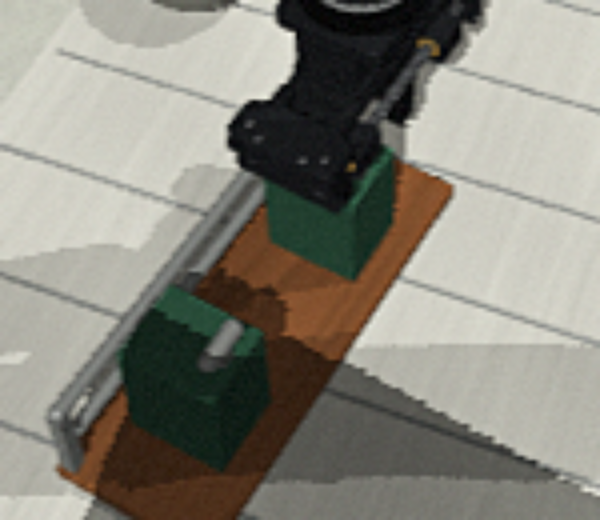

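```bash
python3 -m creep '[{"hand":0.06,"slide":[-0.007,0.0005,0.001],"turn":0},{"hand":0.045,"slide":[0,0,0],"turn":0},{"hand":0.034,"slide":[0,0,0],"turn":0},{"hand":0.03,"slide":[0,0,0],"turn":0},{"hand":0.03,"slide":[0,0,0],"turn":0}]' 8;  python3 - <<'E'
from h import *
s=st();plan([.536,.132,.112],-98.5)
a0=np.degrees(np.arctan2(20,56)); prev=None
for ph in [0,.2,.4,.6,.8,1,1.2,1.4,1.6,1.75]:
    a=np.radians(a0)+ph; c=np.array([-59.5*np.cos(a),59.5*np.sin(a)])
    if prev is not None: print(ph,'tinx,z step',np.round(c-prev,1))
    prev=c
E
```

```text
clock: 5.15
tool_pos: [0.5365, 0.1322, 0.1128]
eef_rot: [-0.652, 0.758, -0.0, -0.0]
contact_force: [-0.3, -1.0, 1.9]
opening: 0.398
t 5.15 pos [0.5365 0.1322 0.1128] x [-0.15  -0.989  0.001] z [ 0.    -0.001 -1.   ] F [-0.3 -1.   1.9] open 35.1 q [-0.34  0.79  0.03  1.9  -0.05  0.45 -2.  ]
yaw now -98.6 slide mm [0.2 0.5 0.8] ('turn', np.float64(-0.1), 'slide after turn', array([0.2, 0.5, 0.8]))
0.2 tinx,z step [ 5.1 10.7]
0.4 tinx,z step [7.1 9.5]
0.6 tinx,z step [8.9 7.9]
0.8 tinx,z step [10.3  6. ]
1 tinx,z step [11.2  3.8]
1.2 tinx,z step [11.8  1.5]
1.4 tinx,z step [11.8 -0.9]
1.6 tinx,z step [11.4 -3.2]
1.75 tinx,z step [ 8.  -3.9]
```

```bash
python3 -m creep '[{"hand":0.03,"slide":[0,-0.0051,-0.0107],"turn":0},{"hand":0.03,"slide":[0,-0.0071,-0.0095],"turn":0},{"hand":0.03,"slide":[0,-0.0089,-0.0079],"turn":0},{"hand":0.03,"slide":[0,-0.0103,-0.006],"turn":0},{"hand":0.03,"slide":[0,0,0],"turn":0}]' 8;  python3 - <<'E'
from h import *
s=st()
p=snapshot('side'); save(p,'s2'); cv2.imwrite('pics/s2z.png',cv2.resize(p['frame'][200:330,150:300,::-1],None,fx=4,fy=4))
E
```

```text
clock: 5.78
tool_pos: [0.5689, 0.1278, 0.1475]
eef_rot: [-0.652, 0.758, -0.001, 0.001]
contact_force: [-0.8, -1.7, 1.9]
opening: 0.393
t 5.78 pos [0.5689 0.1278 0.1475] x [-0.15  -0.989 -0.001] z [ 0.002  0.    -1.   ] F [-0.8 -1.7  1.9] open 34.7 q [-0.32  0.77  0.04  1.79 -0.04  0.58 -1.98]
```

View pics/s2z.png

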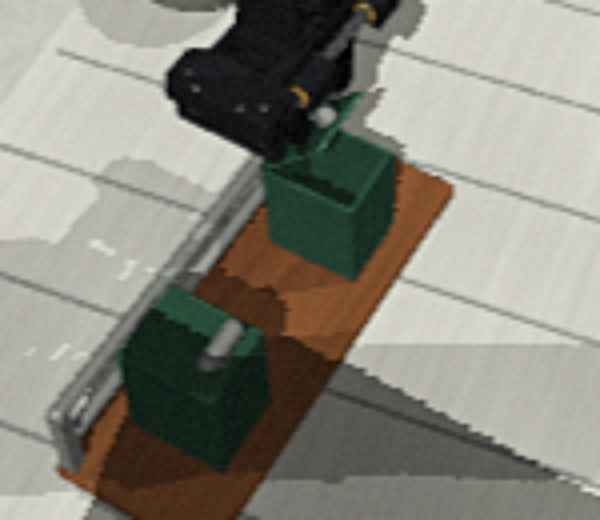

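Lid is lifted (open edge near (330,120) in the zoom), tin unmoved. Let go.

```bash
python3 -m creep '[{"hand":0.055,"slide":[0,0,0],"turn":0},{"hand":0.06,"slide":[0,0,0],"turn":0},{"hand":0.06,"slide":[0,0,0],"turn":0},{"hand":0.06,"slide":[0,0,0],"turn":0}]' 8;  python3 - <<'E'
from h import *
s=st()
p=snapshot('side'); save(p,'s3'); cv2.imwrite('pics/s3z.png',cv2.resize(p['frame'][200:330,150:300,::-1],None,fx=4,fy=4))
E
```

```text
clock: 6.32
tool_pos: [0.5675, 0.1282, 0.1468]
eef_rot: [-0.652, 0.758, 0.0, 0.0]
contact_force: [0.4, 0.5, -0.3]
opening: 0.679
t 6.33 pos [0.5675 0.1282 0.1468] x [-0.149 -0.989 -0.   ] z [ 0.  0. -1.] F [ 0.4  0.5 -0.3] open 59.9 q [-0.32  0.77  0.04  1.8  -0.04  0.58 -1.98]
```

View pics/s3z.png

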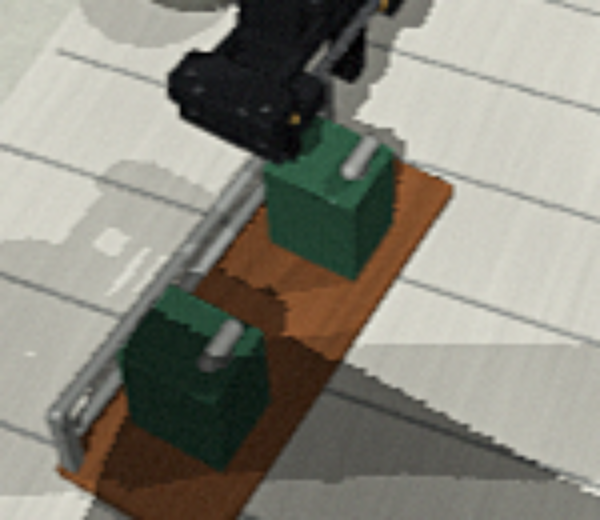

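```bash
python3 -m creep '[{"hand":0.06,"slide":[0,0.0314,0.01],"turn":0},{"hand":0.06,"slide":[0,0,0.024],"turn":0},{"hand":0.06,"slide":[0,0,0],"turn":0},{"hand":0.045,"slide":[0,0,0],"turn":0},{"hand":0.03,"slide":[0,0,0],"turn":0}]' 8;  python3 -m creep '[{"hand":0.03,"slide":[0,0,0],"turn":0},{"hand":0.03,"slide":[0,0,0],"turn":0},{"hand":0.03,"slide":[0,-0.0051,-0.0107],"turn":0},{"hand":0.03,"slide":[0,-0.0071,-0.0095],"turn":0}]' ; python3 - <<'E'
from h import *
s=st();plan([.5365+.0122*.989,.1322-.0122*.149,.1128+.0202])
E
```

```text
clock: 7.0
tool_pos: [0.5374, 0.1328, 0.1136]
eef_rot: [-0.652, 0.758, -0.0, 0.001]
contact_force: [0.4, -0.3, -0.6]
opening: 0.475
clock: 7.5
tool_pos: [0.5488, 0.1309, 0.1337]
eef_rot: [-0.652, 0.758, 0.0, -0.0]
contact_force: [0.1, -0.1, -1.6]
opening: 0.395
t 7.5 pos [0.5488 0.1309 0.1337] x [-0.149 -0.989  0.   ] z [-0. -0. -1.] F [ 0.1 -0.1 -1.6] open 34.8 q [-0.34  0.77  0.03  1.86 -0.05  0.52 -1.99]
yaw now -98.6 slide mm [0.5 0.2 0.7]
```

```bash
python3 -m creep '[{"hand":0.03,"slide":[0,-0.0089,-0.0079],"turn":0},{"hand":0.03,"slide":[0,-0.0103,-0.006],"turn":0},{"hand":0.03,"slide":[0,-0.0112,-0.0038],"turn":0},{"hand":0.03,"slide":[0,-0.0118,-0.0015],"turn":0},{"hand":0.03,"slide":[0,-0.0118,0.0009],"turn":0}]';  python3 -m creep '[{"hand":0.03,"slide":[0,-0.0114,0.0032],"turn":0},{"hand":0.03,"slide":[0,-0.008,0.0039],"turn":0},{"hand":0.03,"slide":[0,0,0],"turn":0}]'; python3 - <<'E'
from h import *
s=st()
p=snapshot('side'); save(p,'s4'); cv2.imwrite('pics/s4z.png',cv2.resize(p['frame'][200:330,150:300,::-1],None,fx=4,fy=4))
E
```

```text
clock: 8.12
tool_pos: [0.6034, 0.1226, 0.1516]
eef_rot: [-0.652, 0.758, -0.0, 0.0]
contact_force: [-0.4, -0.3, -0.7]
opening: 0.39
clock: 8.5
tool_pos: [0.6225, 0.1199, 0.144]
eef_rot: [-0.652, 0.758, -0.001, 0.001]
contact_force: [1.5, 0.0, 4.0]
opening: 0.395
t 8.5 pos [0.6225 0.1199 0.144 ] x [-0.15  -0.989 -0.   ] z [ 0.002  0.    -1.   ] F [1.5 0.  4. ] open 34.8 q [-0.28  0.83  0.03  1.63 -0.04  0.68 -1.95]
```

View pics/s4z.png

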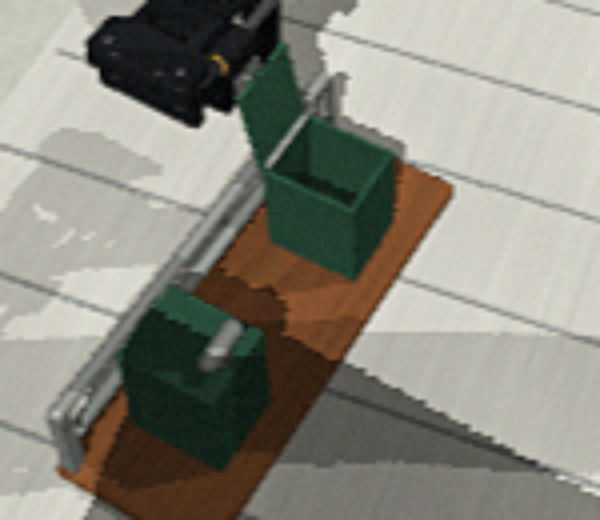

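```bash
python3 -m creep '[{"hand":0.055,"slide":[0,0,0],"turn":0},{"hand":0.06,"slide":[0,0,0],"turn":0},{"hand":0.06,"slide":[0,-0.002,-0.015],"turn":0},{"hand":0.06,"slide":[0,-0.005,-0.03],"turn":0},{"hand":0.06,"slide":[0,0,-0.03],"turn":0}]'; python3 - <<'E'
from h import *
s=st()
p=snapshot('side'); save(p,'s5'); cv2.imwrite('pics/s5z.png',cv2.resize(p['frame'][200:330,150:300,::-1],None,fx=4,fy=4))
plan([.5594,.281,.2],-98.5)
p=snapshot('wrist'); save(p,'w5')
E
```

```text
clock: 9.18
tool_pos: [0.6283, 0.1189, 0.2209]
eef_rot: [-0.652, 0.758, -0.0, 0.0]
contact_force: [0.9, -0.9, 0.4]
opening: 0.682
t 9.18 pos [0.6283 0.1189 0.2209] x [-0.15  -0.989 -0.   ] z [ 0.  0. -1.] F [ 0.9 -0.9  0.4] open 60.1 q [-0.28  0.74  0.04  1.55 -0.04  0.85 -1.95]
yaw now -98.6 slide mm [-149.1   94.8   25. ] ('turn', np.float64(-0.1), 'slide after turn', array([-149.4,   94.3,   25.3]))
```

View pics/s5z.png

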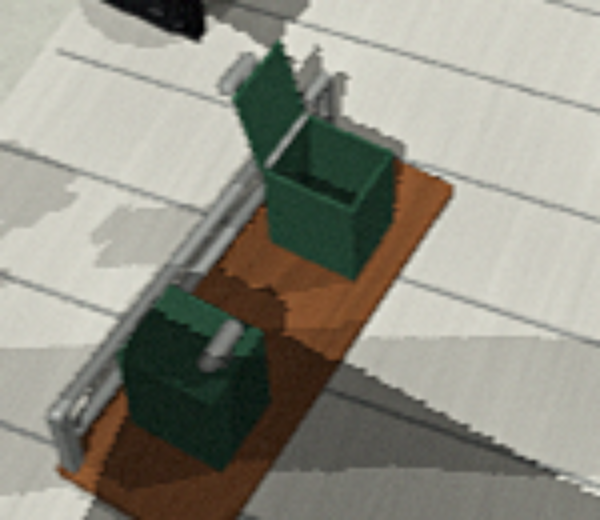

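```bash
python3 -m creep '[{"hand":0.06,"slide":[-0.05,0.03,0],"turn":0},{"hand":0.06,"slide":[-0.05,0.032,0],"turn":0},{"hand":0.06,"slide":[-0.049,0.032,0.02],"turn":0},{"hand":0.06,"slide":[0,0,0.03],"turn":0},{"hand":0.06,"slide":[0,0,0],"turn":0}]'; python3 - <<'E'
from h import *
s=st()
p=snapshot('wrist'); save(p,'w6')
for r in pinpoint('bar_a',p)[:3]: print(np.round(r['uv'],1),r['conf'],np.round(atz(p,r['uv'],.11),4))
print(proj(p,[.56,.281,.11]))
plan([.56,.281,.1125],-98.5)
E
```

```text
clock: 9.9
tool_pos: [0.5551, 0.2799, 0.167]
eef_rot: [-0.653, 0.758, 0.0, -0.003]
contact_force: [0.2, -0.3, 0.1]
opening: 0.675
t 9.9 pos [0.5551 0.2799 0.167 ] x [-0.148 -0.989  0.004] z [-0.005 -0.003 -1.   ] F [ 0.2 -0.3  0.1] open 59.5 q [-0.57  0.78  0.06  1.65 -0.06  0.71 -2.2 ]
[253.4 208.7] 0.79 [0.5593 0.2825 0.11  ]
[255.33138785 207.47877507]
yaw now -98.7 slide mm [-2.3 -1.6 57.1] ('turn', np.float64(-0.2), 'slide after turn', array([-2.2, -1.7, 57.1]))
```

View pics/w6.png

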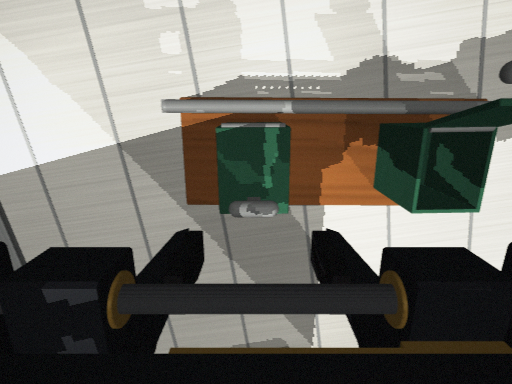

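```bash
python3 -m creep '[{"hand":0.06,"slide":[-0.002,-0.0015,0.03],"turn":0},{"hand":0.06,"slide":[0,0,0.025],"turn":0},{"hand":0.06,"slide":[0,0,0],"turn":0},{"hand":0.045,"slide":[0,0,0],"turn":0},{"hand":0.034,"slide":[0,0,0],"turn":0}]' 8; python3 -m creep '[{"hand":0.03,"slide":[0,0,0],"turn":0},{"hand":0.03,"slide":[0,0,0],"turn":0}]'; python3 - <<'E'
from h import *
s=st();plan([.56,.281,.1125],-98.5)
E
```

```text
clock: 10.62
tool_pos: [0.5603, 0.2822, 0.1158]
eef_rot: [-0.652, 0.758, -0.0, 0.001]
contact_force: [0.6, 1.1, 0.4]
opening: 0.477
clock: 10.88
tool_pos: [0.5598, 0.2818, 0.1152]
eef_rot: [-0.652, 0.758, -0.0, 0.001]
contact_force: [-0.4, -1.6, 5.1]
opening: 0.393
t 10.88 pos [0.5598 0.2818 0.1152] x [-0.15  -0.989 -0.   ] z [ 0.002  0.    -1.   ] F [-0.4 -1.6  5.1] open 34.7 q [-0.57  0.86  0.05  1.67 -0.07  0.61 -2.2 ]
yaw now -98.6 slide mm [ 0.8 -0.3  2.7] ('turn', np.float64(-0.1), 'slide after turn', array([ 0.8, -0.3,  2.7]))
```

```bash
python3 -m creep '[{"hand":0.03,"slide":[0,-0.0051,-0.0107],"turn":0},{"hand":0.03,"slide":[0,-0.0071,-0.0095],"turn":0},{"hand":0.03,"slide":[0,-0.0089,-0.0079],"turn":0},{"hand":0.03,"slide":[0,-0.0103,-0.006],"turn":0},{"hand":0.03,"slide":[0,0,0],"turn":0}]' 8;  python3 -m creep '[{"hand":0.055,"slide":[0,0,0],"turn":0},{"hand":0.06,"slide":[0,0,0],"turn":0},{"hand":0.06,"slide":[0,0,0],"turn":0},{"hand":0.06,"slide":[0,0,0],"turn":0},{"hand":0.06,"slide":[0,0,0],"turn":0}]'; python3 - <<'E'
from h import *
s=st()
p=snapshot('side'); save(p,'s7'); cv2.imwrite('pics/s7z.png',cv2.resize(p['frame'][200:330,150:300,::-1],None,fx=4,fy=4))
E
```

```text
clock: 11.5
tool_pos: [0.5917, 0.2772, 0.1493]
eef_rot: [-0.652, 0.758, -0.0, 0.001]
contact_force: [-3.1, -0.4, 5.4]
opening: 0.396
clock: 12.12
tool_pos: [0.5902, 0.2774, 0.1482]
eef_rot: [-0.652, 0.758, -0.0, -0.0]
contact_force: [0.0, -0.8, 0.2]
opening: 0.679
t 12.12 pos [0.5902 0.2774 0.1482] x [-0.149 -0.989  0.   ] z [ 0. -0. -1.] F [ 0.  -0.8  0.2] open 59.8 q [-0.54  0.84  0.05  1.57 -0.06  0.73 -2.18]
```

View pics/s7z.png

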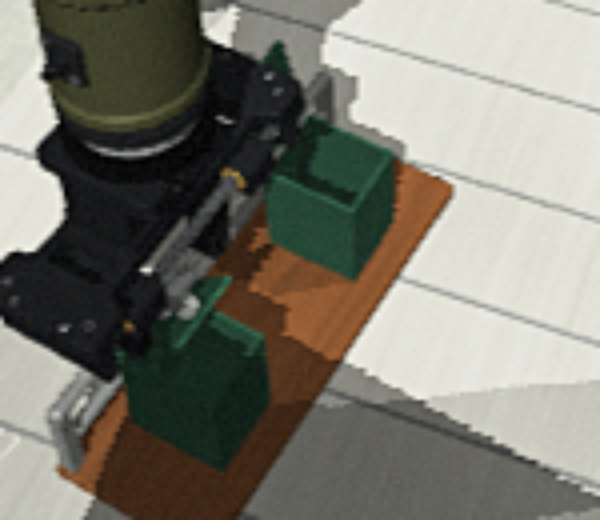

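```bash
python3 -m creep '[{"hand":0.045,"slide":[0,0,0],"turn":0},{"hand":0.03,"slide":[0,0,0],"turn":0},{"hand":0.03,"slide":[0,0,0],"turn":0},{"hand":0.03,"slide":[0,0,0],"turn":0},{"hand":0.03,"slide":[0,0.0103,0.006],"turn":0}]' 8;  python3 -m creep '[{"hand":0.03,"slide":[0,0.0089,0.0079],"turn":0},{"hand":0.03,"slide":[0,0.0071,0.0095],"turn":0},{"hand":0.03,"slide":[0,0.0051,0.0107],"turn":0},{"hand":0.03,"slide":[0,0.001,0.002],"turn":0},{"hand":0.03,"slide":[0,0,0],"turn":0}]'; python3 - <<'E'
from h import *
s=st()
E
```

```text
clock: 12.8
tool_pos: [0.581, 0.2786, 0.1428]
eef_rot: [-0.652, 0.758, -0.001, 0.001]
contact_force: [0.9, -1.4, 1.0]
opening: 0.395
clock: 13.42
tool_pos: [0.5591, 0.2819, 0.1125]
eef_rot: [-0.652, 0.758, -0.001, 0.001]
contact_force: [1.0, -0.6, 5.5]
opening: 0.395
t 13.43 pos [0.5591 0.2819 0.1125] x [-0.15  -0.989 -0.   ] z [ 0.002 -0.    -1.   ] F [ 1.  -0.6  5.5] open 34.8 q [-0.57  0.86  0.05  1.68 -0.07  0.6  -2.2 ]
```

```bash
python3 -m creep '[{"hand":0.06,"slide":[0,0,0],"turn":0},{"hand":0.06,"slide":[0,0,0],"turn":0},{"hand":0.08,"slide":[0,0,-0.03],"turn":0},{"hand":0.08,"slide":[0,-0.012,-0.02],"turn":0},{"hand":0.08,"slide":[0,-0.011,0],"turn":0}]'; python3 -m creep '[{"hand":0.08,"slide":[0,0,0],"turn":0}]'; python3 - <<'E'
from h import *
s=st()
p=snapshot('side'); save(p,'s8'); cv2.imwrite('pics/s8z.png',cv2.resize(p['frame'][200:330,150:300,::-1],None,fx=4,fy=4))
p=snapshot('wrist'); save(p,'w8')
plan([.559+.023*.989,.2819-.023*.149,.069],-98.5)
E
```

```text
clock: 14.05
tool_pos: [0.5818, 0.2795, 0.1632]
eef_rot: [-0.652, 0.758, -0.0, 0.001]
contact_force: [-0.6, -0.5, -0.3]
opening: 0.904
clock: 14.18
tool_pos: [0.581, 0.2782, 0.161]
eef_rot: [-0.652, 0.758, 0.0, -0.001]
contact_force: [-0.3, -0.2, -0.1]
opening: 0.909
t 14.18 pos [0.581  0.2782 0.161 ] x [-0.15  -0.989  0.001] z [-0.001 -0.001 -1.   ] F [-0.3 -0.2 -0.1] open 80.0 q [-0.55  0.82  0.06  1.59 -0.06  0.74 -2.19]
yaw now -98.6 slide mm [-0.4 -2.2 91.7] ('turn', np.float64(-0.1), 'slide after turn', array([-0.2, -2. , 91.7]))
```

View pics/s8z.png

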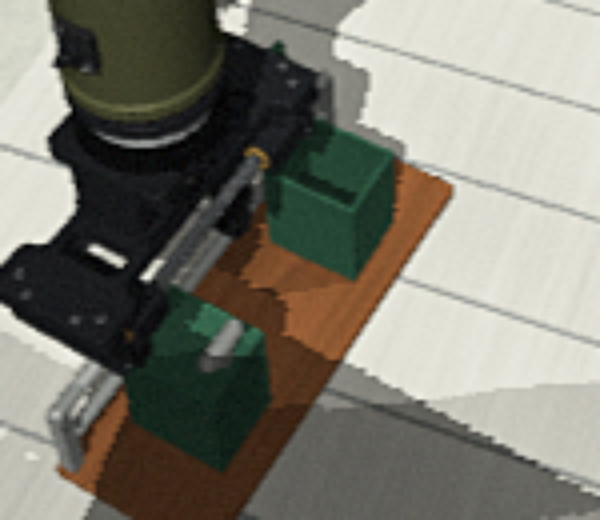

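View pics/w8.png

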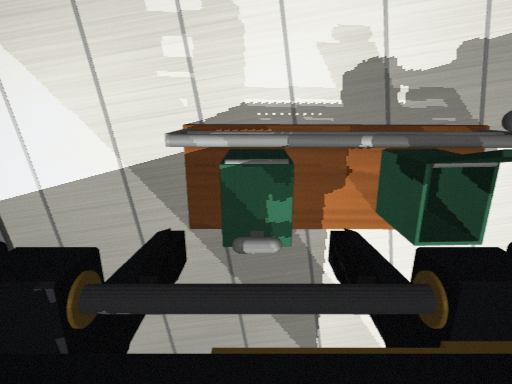

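```bash
python3 -m creep '[{"hand":0.08,"slide":[0,-0.002,0.035],"turn":0},{"hand":0.08,"slide":[0,0,0.035],"turn":0},{"hand":0.08,"slide":[0,0,0.02],"turn":0},{"hand":0.08,"slide":[0,0,0],"turn":0}]'; python3 - <<'E'
from h import *
s=st()
E
python3 -m creep '[{"hand":0.062,"slide":[0,0,0],"turn":0},{"hand":0.055,"slide":[0,0,0],"turn":0},{"hand":0.045,"slide":[0,0,0],"turn":0},{"hand":0.045,"slide":[0,0,0],"turn":0},{"hand":0.045,"slide":[0,0,0],"turn":0}]' 30
```

```text
clock: 14.78
tool_pos: [0.5814, 0.2781, 0.0704]
eef_rot: [-0.652, 0.758, 0.001, -0.002]
contact_force: [-0.5, -0.0, 0.4]
opening: 0.909
t 14.78 pos [0.5814 0.2781 0.0704] x [-0.149 -0.989  0.002] z [-0.004 -0.002 -1.   ] F [-0.5 -0.   0.4] open 80.1 q [-0.54  0.95  0.04  1.62 -0.07  0.58 -2.18]
clock: 15.4
tool_pos: [0.5834, 0.2785, 0.0732]
eef_rot: [-0.652, 0.758, -0.0, 0.001]
contact_force: [-1.0, -0.9, 5.7]
opening: 0.612
```

```bash
python3 -m creep '[{"hand":0.045,"slide":[0,0,-0.01],"turn":0},{"hand":0.045,"slide":[0,0,-0.025],"turn":0},{"hand":0.045,"slide":[0,0,-0.035],"turn":0},{"hand":0.045,"slide":[0,0.005,-0.03],"turn":0},{"hand":0.045,"slide":[0,0.01,0],"turn":0}]' 30; python3 - <<'E'
from h import *
s=st()
p=snapshot('side'); save(p,'s9'); cv2.imwrite('pics/s9z.png',cv2.resize(p['frame'][180:330,150:330,::-1],None,fx=4,fy=4))
plan([.45,.17,.16]);plan([.5,-.06,.1],-113.5)
E
```

```text
clock: 16.02
tool_pos: [0.5693, 0.2812, 0.174]
eef_rot: [-0.652, 0.758, -0.001, 0.002]
contact_force: [0.6, 0.1, -5.6]
opening: 0.606
t 16.02 pos [0.5693 0.2812 0.174 ] x [-0.15  -0.989 -0.003] z [ 0.004  0.002 -1.   ] F [ 0.6  0.1 -5.6] open 53.4 q [-0.56  0.79  0.06  1.61 -0.06  0.74 -2.2 ]
yaw now -98.5 slide mm [127.2  97.7  12.3] 
yaw now -98.5 slide mm [347.2  14.   72.1] ('turn', np.float64(15.0), 'slide after turn', array([339.1, -76. ,  72. ]))
```

View pics/s9z.png

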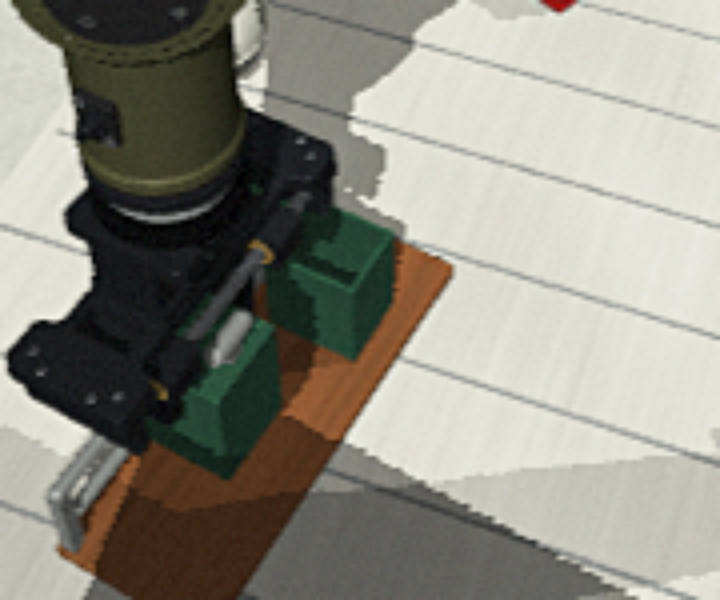

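```bash
python3 -m creep '[{"hand":0.045,"slide":[0,0.03,0],"turn":0},{"hand":0.045,"slide":[0.015,0.04,0],"turn":0},{"hand":0.045,"slide":[0.04,0.025,0],"turn":0},{"hand":0.045,"slide":[0.05,0,0],"turn":0},{"hand":0.045,"slide":[0.05,0,0],"turn":0}]' 30; python3 -m creep '[{"hand":0.045,"slide":[0.05,-0.01,0],"turn":0},{"hand":0.045,"slide":[0.05,-0.02,0],"turn":0},{"hand":0.045,"slide":[0.04,-0.02,0],"turn":0},{"hand":0.045,"slide":[0.03,-0.02,0],"turn":0},{"hand":0.045,"slide":[0.01,0,0],"turn":0}]' 30; python3 - <<'E'
from h import *
s=st()
plan([.5,-.06,.1],-113.5)
E
```

```text
clock: 16.7
tool_pos: [0.449, 0.1405, 0.1709]
eef_rot: [-0.653, 0.757, 0.0, -0.001]
contact_force: [1.8, -0.6, -4.8]
opening: 0.608
clock: 17.32
tool_pos: [0.4932, -0.0494, 0.1709]
eef_rot: [-0.651, 0.759, -0.0, -0.001]
contact_force: [-0.9, 0.2, -5.5]
opening: 0.614
t 17.32 pos [ 0.4932 -0.0494  0.1709] x [-0.153 -0.988  0.001] z [-0.001 -0.001 -1.   ] F [-0.9  0.2 -5.5] open 54.1 q [ 0.03  0.64 -0.04  2.03  0.05  0.47 -1.77]
yaw now -98.8 slide mm [ 9.3 -8.4 70.9] ('turn', np.float64(14.7), 'slide after turn', array([  7. , -10.4,  70.9]))
```

```bash
python3 -m creep '[{"hand":0.045,"slide":[0,0,0.03],"turn":7.4},{"hand":0.045,"slide":[0,0,0.03],"turn":7.4},{"hand":0.045,"slide":[0,0,0.03],"turn":0},{"hand":0.045,"slide":[0,0,0.008],"turn":0},{"hand":0.045,"slide":[0,0,0],"turn":0}]' 30; python3 - <<'E'
from h import *
s=st()
p=snapshot('side'); save(p,'s10'); cv2.imwrite('pics/s10z.png',cv2.resize(p['frame'][130:280,150:350,::-1],None,fx=4,fy=4))
E
```

```text
clock: 17.95
tool_pos: [0.4925, -0.0461, 0.0738]
eef_rot: [-0.549, 0.836, 0.001, -0.001]
contact_force: [0.9, -0.4, -5.9]
opening: 0.609
t 17.95 pos [ 0.4925 -0.0461  0.0738] x [-0.396 -0.918  0.   ] z [-0.002  0.    -1.   ] F [ 0.9 -0.4 -5.9] open 53.7 q [-0.01  0.83  0.01  2.09 -0.05  0.23 -1.93]
```

View pics/s10z.png

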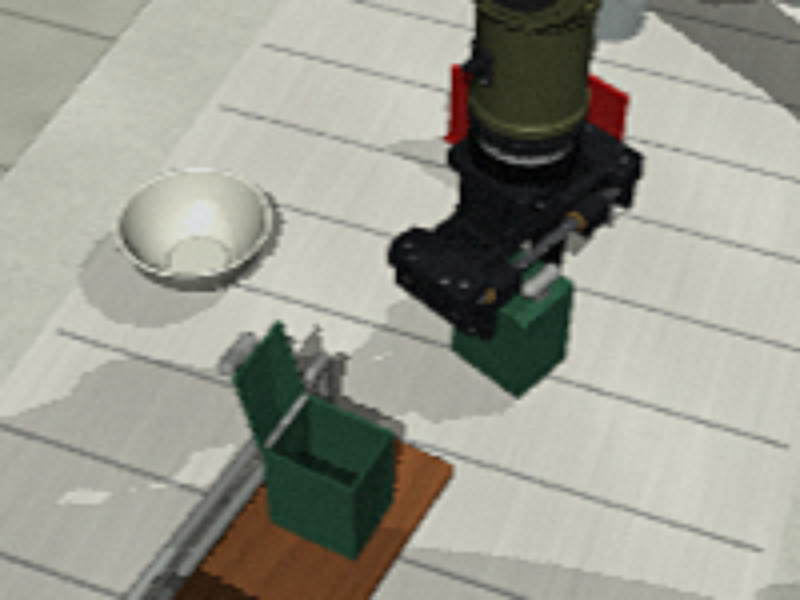

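```bash
python3 -m creep '[{"hand":0.045,"slide":[0,0,0.005],"turn":0},{"hand":0.045,"slide":[0,0,0.004],"turn":0},{"hand":0.045,"slide":[0,0,0.003],"turn":0},{"hand":0.045,"slide":[0,0,0],"turn":0}]' 30;python3 -m creep '[{"hand":0.045,"slide":[0,0,0.002],"turn":0},{"hand":0.045,"slide":[0,0,0.0],"turn":0}]' 30
```

```text
clock: 18.5
tool_pos: [0.4932, -0.0468, 0.0621]
eef_rot: [-0.549, 0.836, 0.0, -0.0]
contact_force: [0.6, 0.2, -5.4]
opening: 0.608
clock: 18.75
tool_pos: [0.4934, -0.0469, 0.0612]
eef_rot: [-0.549, 0.836, -0.0, 0.0]
contact_force: [-2.0, -0.7, 5.6]
opening: 0.609
```

```bash
python3 -m creep '[{"hand":0.06,"slide":[0,0,0],"turn":0},{"hand":0.075,"slide":[0,0,0],"turn":0},{"hand":0.08,"slide":[0,0,0],"turn":0},{"hand":0.08,"slide":[0,0,0],"turn":0},{"hand":0.08,"slide":[0,0,-0.03],"turn":0}]';python3 -m creep '[{"hand":0.088,"slide":[0,0,-0.045],"turn":0},{"hand":0.088,"slide":[0,0,-0.045],"turn":0},{"hand":0.088,"slide":[0,0,-0.01],"turn":-9},{"hand":0.088,"slide":[0,0,0],"turn":-9},{"hand":0.088,"slide":[0,0,0],"turn":-9}]'; python3 -m creep '[{"hand":0.088,"slide":[0,0,0],"turn":-9},{"hand":0.088,"slide":[0,0,0],"turn":-9},{"hand":0.088,"slide":[0,0,0],"turn":-9},{"hand":0.088,"slide":[0,0,0],"turn":-9},{"hand":0.088,"slide":[0,0,0],"turn":-9}]'; python3 - <<'E'
from h import *
s=st()
for n in ['scene','side','wrist']:
    p=snapshot(n); save(p,n+'11')
    P=cloud(p,green(p)); P=P[np.all((P>[.4,-.13,.003])&(P<[.6,.04,.2]),1)]
    top=P[(P[:,2]>.072)&(P[:,2]<.09)]
    print(n,len(P),len(top),rect(P) if len(P)>5 else '', rect(top) if len(top)>5 else '',P[:,2].max() if len(P) else '')
    for t in ['bar_a','hinge_a','tin_a_mid']:
        for r in pinpoint(t,p)[:3]:
            w=atz(p,r['uv'],{'b':.098,'h':.078,'t':.04}[t[0]]); print(t,np.round(r['uv'],1),round(r['conf'],2),w.round(4))
E
```

```text
clock: 19.38
tool_pos: [0.4921, -0.0466, 0.0891]
eef_rot: [-0.549, 0.836, 0.001, -0.002]
contact_force: [0.9, 0.4, 0.4]
opening: 0.908
clock: 20.0
tool_pos: [0.4932, -0.0468, 0.1905]
eef_rot: [0.731, -0.683, 0.0, -0.0]
contact_force: [-0.7, -0.3, -0.3]
opening: 0.999
clock: 20.62
tool_pos: [0.4931, -0.0469, 0.1901]
eef_rot: [0.936, -0.351, -0.0, 0.0]
contact_force: [0.2, -0.8, 0.1]
opening: 0.998
t 20.62 pos [ 0.4931 -0.0469  0.1901] x [ 0.753 -0.658 -0.   ] z [-0. -0. -1.] F [ 0.2 -0.8  0.1] open 87.9 q [ 0.21  0.62 -0.33  2.    0.36  0.57 -1.09]
scene 566 211 (array([499. , -50.4]), array([ 52.2, 100.6]), 67.3) (array([494.7, -48.9]), array([51.6, 66.2]), 67.4) 0.19549918530730914
bar_a [309.9 211.8] 0.79 [0.5781 0.1165 0.098 ]
bar_a [263.2 181.9] 0.56 [ 0.475  -0.0452  0.098 ]
hinge_a [312.9 215.6] 0.93 [0.571 0.127 0.078]
hinge_a [255.9 195.7] 0.83 [ 0.524  -0.0579  0.078 ]
tin_a_mid [309.6 219.6] 0.84 [0.5514 0.1194 0.04  ]
side 759 326 (array([492.4, -42.9]), array([ 56.3, 109.2]), 67.8) (array([493.3, -42.9]), array([56.4, 68.4]), 66.3) 0.19712703191526015
bar_a [207.4 216.7] 0.89 [0.649  0.0884 0.098 ]
bar_a [283.  200.3] 0.55 [ 0.4786 -0.042   0.098 ]
bar_a [301.1 135.9] 0.54 [ 0.5108 -0.3419  0.098 ]
hinge_a [265.5 194.5] 0.9 [ 0.5373 -0.0633  0.078 ]
hinge_a [221.3 236.1] 0.61 [0.5951 0.1205 0.078 ]
wrist 4507 3773 (array([496.6, -47. ]), array([ 54.2, 108.5]), 66.2) (array([492.8, -45.4]), array([54. , 64.8]), 66.8) 0.1996327324769256
bar_a [230.1 208.2] 0.69 [ 0.471  -0.0364  0.098 ]
hinge_a [289.6 181.1] 0.84 [ 0.5225 -0.0569  0.078 ]
```

View pics/wrist11.png

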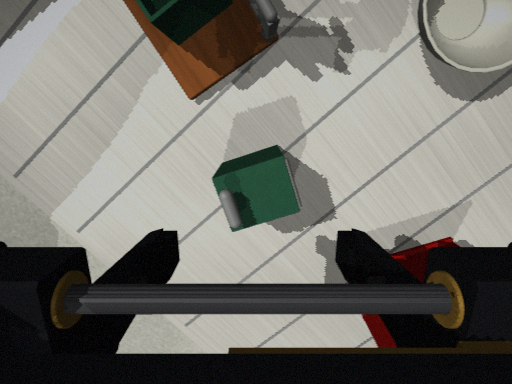

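View pics/scene11.png

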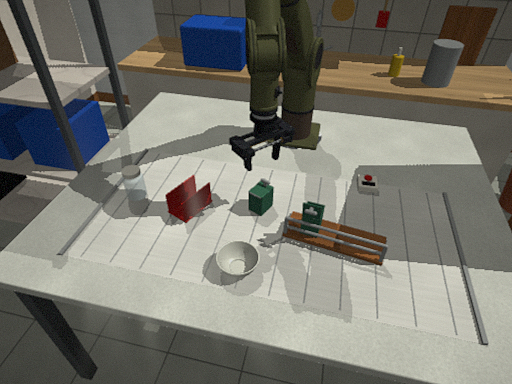

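```bash
python3 -m creep '[{"hand":0.088,"slide":[0,0,0.03],"turn":-9},{"hand":0.088,"slide":[0,0,0.03],"turn":-8.8},{"hand":0.088,"slide":[0,0,0.02],"turn":0},{"hand":0.088,"slide":[0,0,0],"turn":0}]'; python3 - <<'E'
from h import *
s=st();plan([.4933,-.0455,.058],-23.4)
p=snapshot('wrist'); save(p,'w12')
E
```

```text
clock: 21.72
tool_pos: [0.4924, -0.0467, 0.1092]
eef_rot: [0.979, -0.204, -0.001, 0.0]
contact_force: [0.0, -0.6, 0.7]
opening: 1.0
t 21.73 pos [ 0.4924 -0.0467  0.1092] x [ 0.916 -0.4   -0.002] z [-0.003 -0.    -1.   ] F [ 0.  -0.6  0.7] open 88.1 q [ 0.18  0.77 -0.29  2.06  0.56  0.39 -0.97]
yaw now -23.6 slide mm [ 0.4 -1.5 51.2] ('turn', np.float64(-0.2), 'slide after turn', array([ 0.3, -1.5, 51.2]))
```

View pics/w12.png

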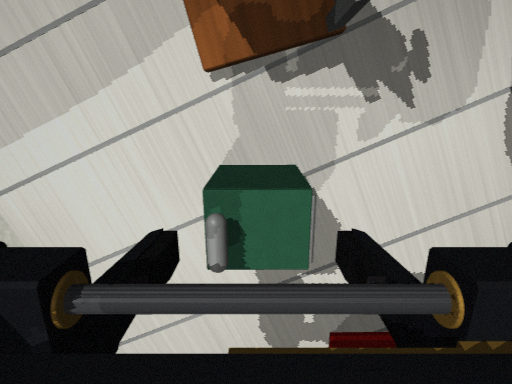

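Aligned; tin lies between fingers (tin columns 204–314, fingers 178 and 337). Descend and grip.

```bash
python3 -m creep '[{"hand":0.088,"slide":[0,-0.001,0.025],"turn":0},{"hand":0.088,"slide":[0,0,0.02],"turn":0},{"hand":0.088,"slide":[0,0,0.006],"turn":0},{"hand":0.088,"slide":[0,0,0],"turn":0},{"hand":0.075,"slide":[0,0,0],"turn":0}]' 25; python3 -m creep '[{"hand":0.065,"slide":[0,0,0],"turn":0},{"hand":0.055,"slide":[0,0,0],"turn":0},{"hand":0.055,"slide":[0,0,0],"turn":0},{"hand":0.055,"slide":[0,0,0],"turn":0}]' 30;python3 - <<'E'
from h import *
s=st()
E
```

```text
clock: 22.4
tool_pos: [0.4943, -0.0459, 0.0601]
eef_rot: [0.979, -0.205, 0.001, -0.0]
contact_force: [0.3, 0.7, 0.4]
opening: 0.91
clock: 22.9
tool_pos: [0.4937, -0.0458, 0.0597]
eef_rot: [0.979, -0.204, 0.0, 0.0]
contact_force: [-1.5, 0.6, 5.9]
opening: 0.747
t 22.9 pos [ 0.4937 -0.0458  0.0597] x [ 0.916 -0.4    0.   ] z [ 0. -0. -1.] F [-1.5  0.6  5.9] open 65.8 q [ 0.12  0.86 -0.2   2.08  0.62  0.26 -1.02]
```

```bash
python3 -m creep '[{"hand":0.055,"slide":[0,0,-0.01],"turn":0},{"hand":0.055,"slide":[0,0,-0.03],"turn":0},{"hand":0.055,"slide":[0,0,-0.04],"turn":0},{"hand":0.055,"slide":[0,0,-0.04],"turn":0},{"hand":0.055,"slide":[0,0,0],"turn":0}]' 30;python3 - <<'E'
from h import *
s=st();plan([.5465,-.275,.18],-23.4)
for n in ['scene','side','wrist']:
    p=snapshot(n); save(p,n+'13')
    b=cloud(p,red(p)); b=b[np.all((b>[.4,-.4,.0])&(b<[.75,-.1,.2]),1)]
    if len(b)>10: 
        print(n,len(b),rect(b)); t=b[(b[:,2]>.06)]
        if len(t)>10: print(rect(t))
E
```

```text
clock: 23.52
tool_pos: [0.4951, -0.046, 0.1815]
eef_rot: [0.979, -0.205, 0.003, -0.001]
contact_force: [-0.1, 0.0, -5.8]
opening: 0.747
t 23.52 pos [ 0.4951 -0.046   0.1815] x [ 0.916 -0.401  0.005] z [ 0.005  0.    -1.   ] F [-0.1  0.  -5.8] open 65.8 q [ 0.26  0.65 -0.42  2.01  0.47  0.57 -0.9 ]
yaw now -23.6 slide mm [138.9 189.2   1.8] ('turn', np.float64(-0.2), 'slide after turn', array([138.1, 189.7,   1.5]))
scene 570 (array([ 546.3, -277.3]), array([ 79.1, 132.5]), 67.2)
(array([ 546.4, -279.4]), array([ 74.4, 127.9]), 66.7)
side 65 (array([ 543.4, -247.9]), array([147.4,  60.9]), 10.6)
(array([ 517.1, -248.6]), array([106.3,  49.5]), 27.0)
wrist 1307 (array([ 513.6, -259.7]), array([72. , 61.8]), 67.4)
(array([ 514.3, -224.4]), array([ 6.7, 35.6]), 70.4)
```

View pics/wrist13.png

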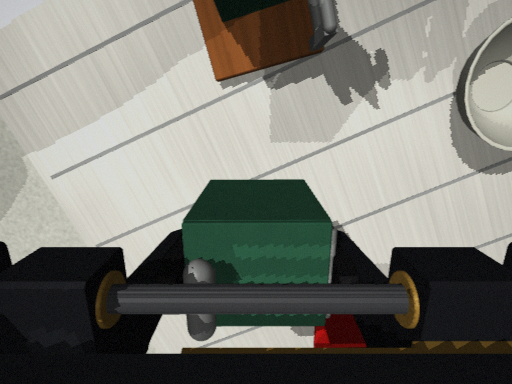

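```bash
python3 -m creep '[{"hand":0.055,"slide":[0.02,0.025,0],"turn":0},{"hand":0.055,"slide":[0.03,0.043,0],"turn":0},{"hand":0.055,"slide":[0.035,0.045,0],"turn":0},{"hand":0.055,"slide":[0.033,0.046,0],"turn":0},{"hand":0.055,"slide":[0.02,0.03,0],"turn":0}]' 30;python3 -m creep '[{"hand":0.055,"slide":[0,0,0],"turn":0},{"hand":0.055,"slide":[0,0,0],"turn":0}]';python3 - <<'E'
from h import *
s=st();plan([.5465,-.275,.15],-23.4)
for n in ['scene','side','wrist']:
    p=snapshot(n); save(p,n+'14')
    if n!='wrist': cv2.imwrite(f'pics/{n}14z.png',cv2.resize(p['frame'][80:240,130:330,::-1],None,fx=4,fy=4,interpolation=cv2.INTER_CUBIC))
E
```

```text
clock: 24.3
tool_pos: [0.5428, -0.2779, 0.1765]
eef_rot: [0.979, -0.206, -0.002, 0.001]
contact_force: [-0.6, 0.7, -6.2]
opening: 0.745
clock: 24.55
tool_pos: [0.5434, -0.2728, 0.1773]
eef_rot: [0.979, -0.204, -0.002, -0.001]
contact_force: [-0.3, -0.2, -5.5]
opening: 0.745
t 24.55 pos [ 0.5434 -0.2728  0.1773] x [ 0.917 -0.399 -0.004] z [-0.003  0.002 -1.   ] F [-0.3 -0.2 -5.5] open 65.6 q [ 0.66  0.79 -0.48  1.67  0.47  0.8  -0.45]
yaw now -23.5 slide mm [ 3.8  0.8 27.3] ('turn', np.float64(-0.1), 'slide after turn', array([ 3.7,  0.8, 27.3]))
```

View pics/scene14z.png

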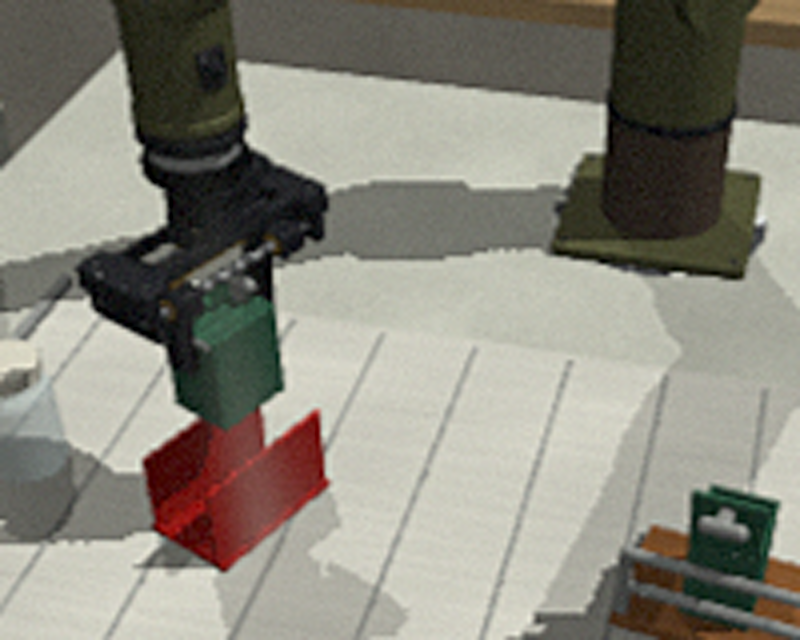

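View pics/side14z.png

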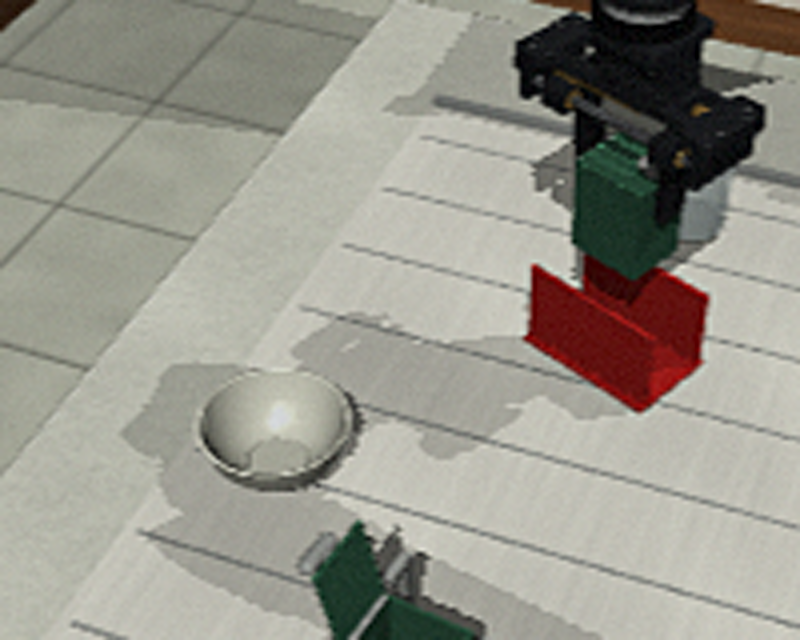

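View pics/wrist14.png

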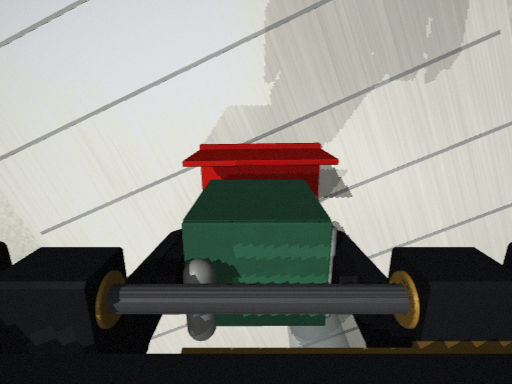

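```bash
python3 - <<'E'
from h import *
s=st();p=snapshot('wrist'); save(p,'w15')
m=red(p); P=cloud(p,m); 
c=np.array([.5465,-.275]); y=np.radians(-23.3)
def bay(P): d=P[:,:2]-c; return np.c_[d@[np.cos(y),np.sin(y)],d@[-np.sin(y),np.cos(y)],P[:,2]]
B=bay(P); t=B[(B[:,2]>.072)]
print(len(t),np.percentile(t,[1,5,50,95,99],axis=0).round(4))
k=np.polyfit(t[:,0],t[:,1],1);print('slope deg',np.degrees(np.arctan(k[0])))
# rgb edges at z=.08
for col in [200,230,260,290,320]:
    r=np.nonzero(m[:,col])[0]; r=r[r<200]; print(col,r.min(),r.max(), [bay(atz(p,[col,rr],.08)[None])[0].round(4).tolist() for rr in (154,160,164)])
# self-check: tin wall in grasp: front face +y edge at top
plan([.5465,-.275,.1],-23.4)
E
python3 -c "
import cv2;i=cv2.imread('pics/w15.png');cv2.imwrite('pics/w15z.png',cv2.resize(i[130:230,160:360],None,fx=4,fy=4))"
```

```text
t 24.7 pos [ 0.5443 -0.2723  0.1786] x [ 0.918 -0.398 -0.002] z [-0.001  0.001 -1.   ] F [ 0.3  0.1 -4.9] open 65.6 q [ 0.66  0.79 -0.48  1.67  0.47  0.8  -0.45]
1175 [[-0.0642  0.0111  0.0726]
 [-0.0585  0.031   0.0742]
 [-0.0036  0.0342  0.081 ]
 [ 0.0554  0.0362  0.0827]
 [ 0.061   0.0365  0.2548]]
slope deg 1.2451543200572
200 145 165 [[-0.0508, 0.0402, 0.08], [-0.0511, 0.0352, 0.08], [-0.0513, 0.0318, 0.08]]
230 144 179 [[-0.0259, 0.0401, 0.08], [-0.0261, 0.0351, 0.08], [-0.0262, 0.0318, 0.08]]
260 144 178 [[-0.0011, 0.04, 0.08], [-0.0011, 0.0351, 0.08], [-0.0011, 0.0317, 0.08]]
290 143 178 [[0.0237, 0.04, 0.08], [0.0239, 0.035, 0.08], [0.0239, 0.0316, 0.08]]
320 149 164 [[0.0485, 0.0399, 0.08], [0.0488, 0.0349, 0.08], [0.049, 0.0315, 0.08]]
yaw now -23.4 slide mm [ 2.9  1.4 78.9] ('turn', np.float64(-0.0), 'slide after turn', array([ 2.8,  1.4, 78.9]))
```

View pics/w15z.png

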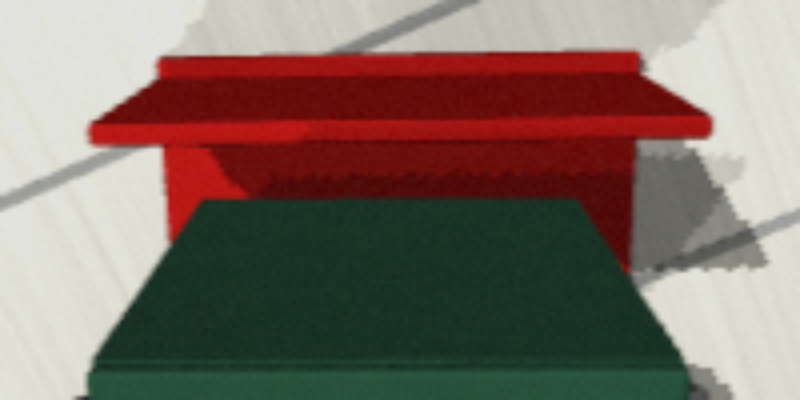

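```bash
python3 - <<'E'
from h import *
s=st();p=snapshot('wrist'); R0=R.from_quat(s['eef_rot']).as_matrix()
zb=s['tool_pos'][2]-.0597
def tool(w): return np.round(1000*R0.T@(w-s['tool_pos']),1)
g=green(p)
for col in (200,258,320):
    r=np.nonzero(g[:,col])[0]; print(col,r.min(),r.max())
for uv,z in [((185,222),zb+.082),((331,222.5),zb+.082),((258,220),zb+.082),((258,180),zb),((210,180),zb),((305,180),zb),((203,324),zb+.082),((326,324),zb+.082)]:
    print(uv,tool(atz(p,uv,z)))
print('plate',[tool(atz(p,uv,.08)) for uv in [(184,165.5),(257,165),(336,163.8)]])
E
```

```text
t 24.75 pos [ 0.5445 -0.2726  0.1789] x [ 0.917 -0.398 -0.001] z [-0.001  0.001 -1.   ] F [-0.2 -0.7 -5.7] open 66.0 q [ 0.66  0.79 -0.48  1.67  0.47  0.8  -0.45]
200 195 369
258 180 359
320 205 373
(185, 222) [-31.9 -26.4 -22.3]
(331, 222.5) [ 31.7 -26.1 -22.3]
(258, 220) [ -0.1 -27.3 -22.3]
(258, 180) [  0.2 -25.6  59.7]
(210, 180) [-33.9 -25.6  59.7]
(305, 180) [ 33.6 -25.6  59.7]
(203, 324) [-26.9  26.9 -22.3]
(326, 324) [ 33.1  26.9 -22.3]
plate [array([-61.6, -28.7,  99. ]), array([ -0.5, -29.1,  98.9]), array([ 65.6, -30.1,  98.9])]
```

```bash
python3 -m creep '[{"hand":0.055,"slide":[0.0025,0.0017,0.01],"turn":-0.7},{"hand":0.055,"slide":[0,0,0.012],"turn":0},{"hand":0.055,"slide":[0,0,0.008],"turn":0},{"hand":0.055,"slide":[0,0,0],"turn":0}]' 30;python3 - <<'E'
from h import *
s=st();plan([.5465,-.275,.0657],-23.4)
p=snapshot('wrist'); save(p,'w16');p=snapshot('side');cv2.imwrite('pics/s16z.png',cv2.resize(p['frame'][80:240,230:350,::-1],None,fx=5,fy=5,interpolation=cv2.INTER_CUBIC)[:600])
E
```

```text
clock: 25.3
tool_pos: [0.5454, -0.2766, 0.1481]
eef_rot: [0.98, -0.198, -0.001, -0.0]
contact_force: [-0.4, 0.7, -4.8]
opening: 0.745
t 25.3 pos [ 0.5454 -0.2766  0.1481] x [ 0.921 -0.389 -0.002] z [-0.002  0.001 -1.   ] F [-0.4  0.7 -4.8] open 65.6 q [ 0.65  0.83 -0.46  1.68  0.5   0.75 -0.46]
yaw now -22.9 slide mm [ 0.6 -1.9 82.4] ('turn', np.float64(0.5), 'slide after turn', array([ 0.4, -1.9, 82.4]))
```

View pics/w16.png

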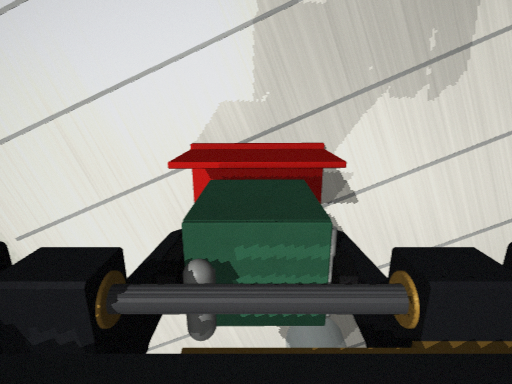

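View pics/s16z.png

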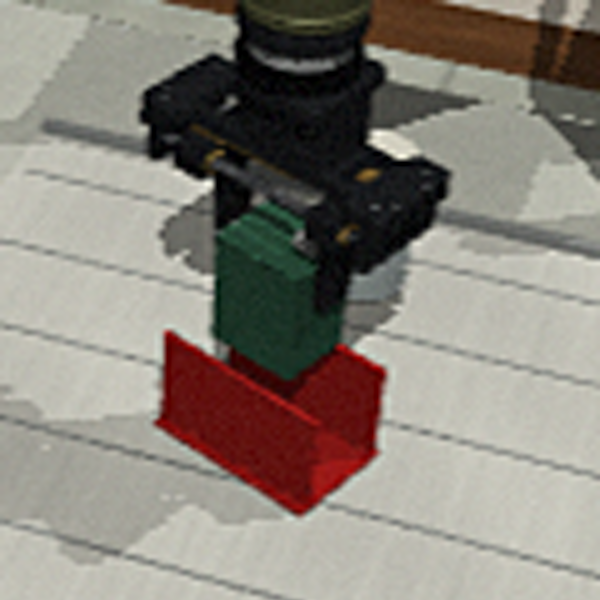

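```bash
python3 - <<'E'
from h import *
s=st();p=snapshot('wrist'); R0=R.from_quat(s['eef_rot']).as_matrix()
zb=s['tool_pos'][2]-.0597
def tool(w): return np.round(1000*R0.T@(w-s['tool_pos']),1)
m=red(p);g=green(p)
for c in (172,178,330,338,344): r=np.nonzero(m[:,c])[0]; r=r[r<200]; print(c,r.min() if len(r) else '',r.max() if len(r) else '')
c=np.nonzero(m[164])[0]; print('row164',c.min(),c.max())
print('tin bottom',[tool(atz(p,uv,zb)) for uv in [(210,180),(258,180),(305,180)]])
print('plate',[tool(atz(p,uv,.08)) for uv in [(169,167),(257,167),(345,167)]])
E
python3 -c "
import cv2;i=cv2.imread('pics/w16.png');cv2.imwrite('pics/w16z.png',cv2.resize(i[130:230,160:360],None,fx=4,fy=4))"
```

```text
t 25.4 pos [ 0.5462 -0.2768  0.1492] x [ 0.921 -0.389  0.   ] z [ 0.  0. -1.] F [ 0.3  0.1 -5.9] open 65.4 q [ 0.65  0.83 -0.46  1.68  0.5   0.75 -0.46]
172 160 167
178 156 167
330 154 167
338 159 167
344  
row164 167 343
tin bottom [array([-33.8, -25.6,  59.7]), array([  0.3, -25.6,  59.7]), array([ 33.6, -25.6,  59.7])]
plate [array([-65. , -33.2,  69.2]), array([ -0.4, -33.1,  69.2]), array([ 64.2, -33.1,  69.2])]
```

View pics/w16z.png

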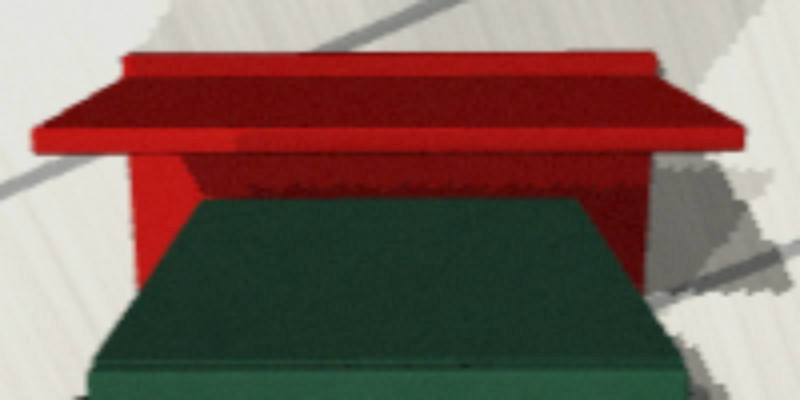

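```bash
python3 -m creep '[{"hand":0.055,"slide":[0,-0.0017,0],"turn":0},{"hand":0.055,"slide":[0,0,0.006],"turn":0},{"hand":0.055,"slide":[0,0,0.008],"turn":0},{"hand":0.055,"slide":[0,0,0.008],"turn":0},{"hand":0.055,"slide":[0,0,0],"turn":0}]' 30;python3 - <<'E'
from h import *
s=st();plan([.5465,-.275,.0657])
p=snapshot('side');cv2.imwrite('pics/s17z.png',cv2.resize(p['frame'][80:240,230:350,::-1],None,fx=5,fy=5,interpolation=cv2.INTER_CUBIC)[:600])
E
```

```text
clock: 26.08
tool_pos: [0.546, -0.2751, 0.1261]
eef_rot: [0.98, -0.198, -0.001, -0.0]
contact_force: [-0.9, -0.9, -5.0]
opening: 0.749
t 26.07 pos [ 0.546  -0.2751  0.1261] x [ 0.921 -0.389 -0.002] z [-0.002  0.001 -1.   ] F [-0.9 -0.9 -5. ] open 66.0 q [ 0.64  0.86 -0.44  1.7   0.52  0.71 -0.48]
yaw now -22.9 slide mm [ 0.5 -0.3 60.4]
```

View pics/s17z.png

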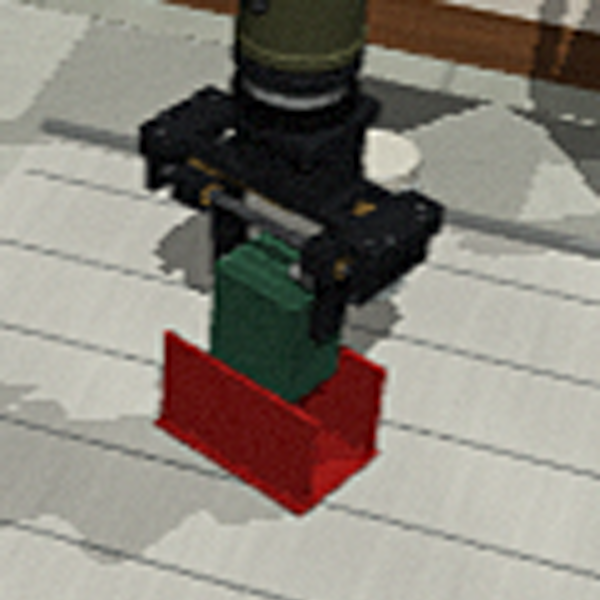

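```bash
python3 -m creep '[{"hand":0.055,"slide":[0,0,0.01],"turn":0},{"hand":0.055,"slide":[0,0,0.014],"turn":0},{"hand":0.055,"slide":[0,0,0.014],"turn":0},{"hand":0.055,"slide":[0,0,0.01],"turn":0},{"hand":0.055,"slide":[0,0,0.005],"turn":0}]' 30;python3 -m creep '[{"hand":0.055,"slide":[0,0,0.003],"turn":0},{"hand":0.055,"slide":[0,0,0],"turn":0}]'
```

```text
clock: 26.75
tool_pos: [0.5465, -0.2751, 0.0732]
eef_rot: [0.98, -0.198, -0.001, -0.0]
contact_force: [-1.1, 0.8, -4.5]
opening: 0.745
clock: 27.0
tool_pos: [0.5469, -0.2753, 0.0713]
eef_rot: [0.98, -0.198, 0.0, 0.0]
contact_force: [-0.4, -0.4, -5.6]
opening: 0.745
```

```bash
python3 -m creep '[{"hand":0.055,"slide":[0,0,0.003],"turn":0},{"hand":0.055,"slide":[0,0,0.001],"turn":0},{"hand":0.055,"slide":[0,0,0],"turn":0}]';python3 -m creep '[{"hand":0.055,"slide":[0,0,0.0015],"turn":0},{"hand":0.055,"slide":[0,0,0],"turn":0}]'
```

```text
clock: 27.38
tool_pos: [0.5467, -0.2753, 0.0672]
eef_rot: [0.98, -0.198, 0.0, 0.0]
contact_force: [-0.1, 0.6, -5.5]
opening: 0.743
clock: 27.62
tool_pos: [0.5469, -0.2753, 0.0658]
eef_rot: [0.98, -0.198, 0.0, 0.0]
contact_force: [0.9, -0.1, -4.8]
opening: 0.746
```

```bash
python3 -m creep '[{"hand":0.055,"slide":[0,0,0.001],"turn":0},{"hand":0.055,"slide":[0,0,0],"turn":0}]';python3 -m creep '[{"hand":0.055,"slide":[0,0,0.001],"turn":0},{"hand":0.055,"slide":[0,0,0],"turn":0}]'
```

```text
clock: 27.88
tool_pos: [0.5469, -0.2754, 0.0658]
eef_rot: [0.98, -0.199, 0.0, 0.0]
contact_force: [-2.2, 0.8, 6.2]
opening: 0.747
clock: 28.12
tool_pos: [0.547, -0.2753, 0.0658]
eef_rot: [0.98, -0.198, 0.0, 0.001]
contact_force: [-4.4, 1.4, 13.1]
opening: 0.746
```

```bash
python3 -m creep '[{"hand":0.066,"slide":[0,0,-0.001],"turn":0},{"hand":0.075,"slide":[0,0,0],"turn":0},{"hand":0.086,"slide":[0,0,0],"turn":0},{"hand":0.086,"slide":[0,0,0],"turn":0}]';python3 -m creep '[{"hand":0.086,"slide":[0,0,-0.015],"turn":0},{"hand":0.086,"slide":[0,0,-0.03],"turn":0},{"hand":0.086,"slide":[0,0,-0.05],"turn":0},{"hand":0.086,"slide":[0,0,-0.05],"turn":0},{"hand":0.086,"slide":[-0.04,-0.03,-0.02],"turn":0}]'; python3 -m creep '[{"hand":0.086,"slide":[-0.05,-0.03,0],"turn":0},{"hand":0.086,"slide":[-0.04,-0.03,0],"turn":0},{"hand":0.086,"slide":[0,0,0],"turn":0}]'; python3 - <<'E'
from h import *
s=st()
c=np.array([.5465,-.275]); y=np.radians(-23.0)
for n in ['scene','side']:
    p=snapshot(n); save(p,n+'20')
    P=cloud(p,green(p)); P=P[np.all((P>[.45,-.38,.003])&(P<[.65,-.18,.15]),1)]
    top=P[(P[:,2]>.078)&(P[:,2]<.1)]
    print(n,len(top),rect(top),np.percentile(top[:,2],[5,50,95]))
    for x in ('bar_a','hinge_a'):
        for r in pinpoint(x,p)[:3]: print(x,np.round(r['uv'],1),round(r['conf'],2),np.round(world(p,r['uv']),3))
E
python3 -c "
import cv2
a=cv2.imread('pics/scene20.png')[130:280,120:400];cv2.imwrite('pics/sc20z.png',cv2.resize(a,None,fx=2.8,fy=2.8))
a=cv2.imread('pics/side20.png')[100:340,130:350];cv2.imwrite('pics/si20z.png',cv2.resize(a,None,fx=2.5,fy=2.5))"
```

```text
clock: 28.62
tool_pos: [0.547, -0.2753, 0.0646]
eef_rot: [0.98, -0.198, 0.0, -0.0]
contact_force: [-0.8, 0.6, -0.1]
opening: 0.976
clock: 29.25
tool_pos: [0.5244, -0.2349, 0.2336]
eef_rot: [0.979, -0.201, 0.005, 0.001]
contact_force: [0.1, 0.4, -1.1]
opening: 0.975
clock: 29.62
tool_pos: [0.4603, -0.1385, 0.2311]
eef_rot: [0.981, -0.195, -0.0, -0.0]
contact_force: [0.4, -0.3, -0.2]
opening: 0.976
t 29.62 pos [ 0.4603 -0.1385  0.2311] x [ 0.924 -0.383 -0.001] z [-0.001  0.    -1.   ] F [ 0.4 -0.3 -0.2] open 85.9 q [ 0.53  0.57 -0.52  2.    0.43  0.69 -0.66]
scene 99 (array([ 548.7, -277.2]), array([53.2, 65.8]), 69.5) [0.07996532 0.09021264 0.09288639]
bar_a [306.5 214.6] 0.73 [0.594 0.108 0.1  ]
bar_a [190.3 175.7] 0.65 [ 0.483 -0.293  0.083]
hinge_a [311.1 216.4] 0.87 [0.598 0.122 0.099]
hinge_a [191.1 180.5] 0.24 [ 0.532 -0.269  0.105]
side 216 (array([ 546.3, -272. ]), array([52.5, 68.2]), 67.2) [0.08037324 0.08696195 0.09037515]
bar_a [208.1 217.5] 0.87 [0.626 0.125 0.145]
bar_a [288.7 147.5] 0.8 [ 0.529 -0.259  0.106]
hinge_a [276.2 145.8] 0.62 [ 0.575 -0.274  0.088]
hinge_a [217.9 238. ] 0.57 [0.595 0.14  0.093]
```

View pics/sc20z.png

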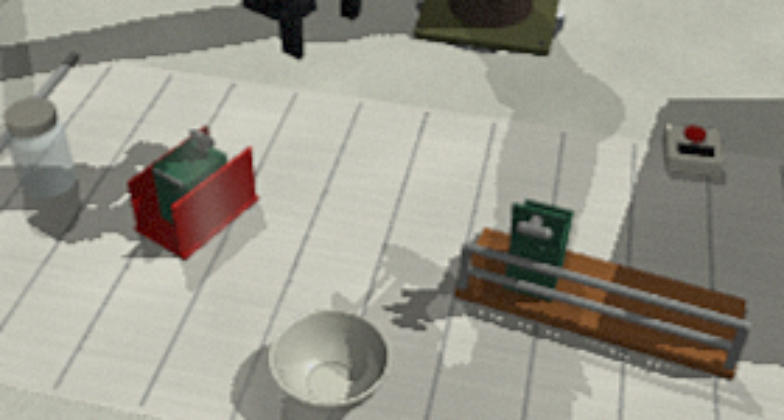

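View pics/si20z.png

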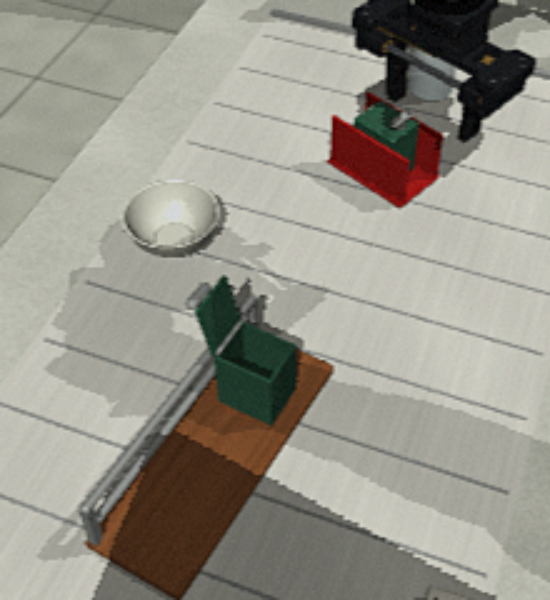

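```bash
python3 -c "
from plant import *
print(finish_job())"
```

```text
the job is handed in; nothing more can be done
None
```

The stiff tin is in the red reject bay, upright with its lid shut. The free tin is in its place in the stand with its lid wide open. I handed the job in at about 30 s of the 72 s allowed; no verdict was given.

**Lid test:** I lifted each lid to about 0.8 rad and let go. The tin at y ≈ 0.13 fell shut, so it is the free one; I then opened it to about 1.75 rad, where it stayed. The tin at y ≈ 0.28 stayed up, so it is the stiff one, and I shut it.

**Moving the stiff tin:** I took it by its sides and stood it on the drainboard at about (0.493, -0.046). I then gripped it by its front and back and lowered it slowly between the bay's plates until the wrist force showed it on the floor.

**Last checks:**
- **Stiff tin:** its top is at about 0.088 m, which matches standing on the bay floor with the lid shut. Its centre, averaged over both cameras, is within about 1 mm of the estimated bay centre.
- **Free tin:** it looked unmoved and open in both pictures.
- **Jar, bowl and timer:** they look to be in their places in the last pictures; I did not measure them again.
- **Robot:** wrist force was near zero and the arm was clear of everything.

**Disagreements:** the scene and side cameras differ by 5 to 6 mm in y for every object. I averaged the two, and the tool's own position agreed with the average. In the bay approach the wrist view called for small shifts of about 2 mm and a turn of 0.7°, which I made. The network's bar and hinge hits were sometimes off or weak (one bar hit about 45 mm out in the last scene picture), so I did not use them there.

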